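# Clear drilling chips off an enclosure and snap its covers home

### The job

First sweep all the brass chips along the enclosure's lane into the white catch tray at its near end, with the held scraper block and never with the fingers. Then set each orange cover plug-down in a collar of its own (any collar) and press it fully home with the seating tool, not with the fingers, until it clicks and sits flush and level. At the end the scraper block and the seating tool must stand upright on the black mat again.

Things in the scene. Friction and masses are not known exactly. Their poses are not given: they have to be found in the camera images.
- enclosure: Blue fixed enclosure, 230 x 150 x 40 mm (x, y, z), flat top 40 mm above the worktop. Origin: centre of its underside; +x points away from the robot within about 0.2 rad. Right part of the top (own y -71 to +9 mm): a flat lane 80 mm wide between two ribs 5 mm high, 4 mm wide, open at both ends; the chips lie in it. Left part: four black collars in a row along x at own y = +42 mm.
- lane_far (a point): Middle of the lane's far edge, at the height of the enclosure's top (own x = +115 mm, y = -31 mm). At the start no chip lies within 58 mm of this edge, so the scraper block can be set down there.
- lane_near (a point): Middle of the lane's near edge, at the height of the enclosure's top (own x = -115 mm, y = -31 mm). The catch tray lies directly beyond it and lower. Its axes are the enclosure's.
- tray (a point): Centre of the inner floor of the white catch tray, 3 mm above the worktop. Tray 76 x 110 x 24 mm outside (enclosure's x, y), walls 3 mm, open above, fixed against the enclosure's near end, so what is pushed over that edge drops into it. Chips must end in it.
- seat0 (a point): Centre of the top rim of the nearest black collar, 56 mm above the worktop. Collar: 48 mm outside, 36 mm inside, 16 mm high, with three spring-loaded steel balls in its bore, 4 mm below the rim, that leave a 23 mm opening. Collars stand 58 mm apart. Axes are the enclosure's.
- seat1 (a point): Centre of the top rim of the second black collar, 56 mm above the worktop. Collar: 48 mm outside, 36 mm inside, 16 mm high, with three spring-loaded steel balls in its bore, 4 mm below the rim, that leave a 23 mm opening. Collars stand 58 mm apart. Axes are the enclosure's.
- seat2 (a point): Centre of the top rim of the third black collar, 56 mm above the worktop. Collar: 48 mm outside, 36 mm inside, 16 mm high, with three spring-loaded steel balls in its bore, 4 mm below the rim, that leave a 23 mm opening. Collars stand 58 mm apart. Axes are the enclosure's.
- seat3 (a point): Centre of the top rim of the farthest black collar, 56 mm above the worktop. Collar: 48 mm outside, 36 mm inside, 16 mm high, with three spring-loaded steel balls in its bore, 4 mm below the rim, that leave a 23 mm opening. Collars stand 58 mm apart. Axes are the enclosure's.
- cover_a: Orange snap cover, 35 g: flat disc 40 mm across, 8 mm thick, over a plug 14 mm long (bead 28 mm across). Origin: centre of the plug's underside, z along its axis. Starts standing on its plug on the worktop, disc 14 to 22 mm high. Set in a collar it rests nearly level on the balls, origin 3 to 7 mm below the rim; pressed on mid-disc it snaps home at 10 to 15 N: disc on the rim, origin 14 mm below it. May be absent.
- cover_b: Orange snap cover, 35 g: flat disc 40 mm across, 8 mm thick, over a plug 14 mm long (bead 28 mm across). Origin: centre of the plug's underside, z along its axis. Starts standing on its plug on the worktop, disc 14 to 22 mm high. Set in a collar it rests nearly level on the balls, origin 3 to 7 mm below the rim; pressed on mid-disc it snaps home at 10 to 15 N: disc on the rim, origin 14 mm below it. May be absent.
- cover_c: Orange snap cover, 35 g: flat disc 40 mm across, 8 mm thick, over a plug 14 mm long (bead 28 mm across). Origin: centre of the plug's underside, z along its axis. Starts standing on its plug on the worktop, disc 14 to 22 mm high. Set in a collar it rests nearly level on the balls, origin 3 to 7 mm below the rim; pressed on mid-disc it snaps home at 10 to 15 N: disc on the rim, origin 14 mm below it. May be absent.
- cover_d: Orange snap cover, 35 g: flat disc 40 mm across, 8 mm thick, over a plug 14 mm long (bead 28 mm across). Origin: centre of the plug's underside, z along its axis. Starts standing on its plug on the worktop, disc 14 to 22 mm high. Set in a collar it rests nearly level on the balls, origin 3 to 7 mm below the rim; pressed on mid-disc it snaps home at 10 to 15 N: disc on the rim, origin 14 mm below it. May be absent.
- chip0: Curl of brass swarf, about 15 x 9 x 8 mm, 12 g; origin at the centre of its underside. Starts in the lane. May be absent.
- chip1: Curl of brass swarf, about 15 x 9 x 8 mm, 12 g; origin at the centre of its underside. Starts in the lane. May be absent.
- chip2: Curl of brass swarf, about 15 x 9 x 8 mm, 12 g; origin at the centre of its underside. Starts in the lane. May be absent.
- chip3: Curl of brass swarf, about 15 x 9 x 8 mm, 12 g; origin at the centre of its underside. Starts in the lane. May be absent.
- chip4: Curl of brass swarf, about 15 x 9 x 8 mm, 12 g; origin at the centre of its underside. Starts in the lane. May be absent.
- mat: Flat black rubber mat, 190 x 110 x 3 mm (own x, y, z), fixed; origin: centre of its underside. The two tools start on it and must stand on it at the end.
- scraper: Scraper block with a yellow base 40 x 72 x 16 mm (own x, y, z) and on top a pale wooden grip 22 x 50 mm (x, y), reaching from 16 to 47 mm height. Origin: centre of its underside. It stands upright on the mat, and sweeps along its own x; 72 mm fits into the lane crosswise. About 0.2 kg.
- seating_tool: Seating tool: flat round steel foot of 38 mm diameter, 20 mm thick, with an upright red round handle of 22 mm diameter from 20 mm to 62 mm height. Origin: centre of the foot's flat underside, z along the handle. Stands upright on the mat. About 0.25 kg.
- tape: Bystander: roll of yellow tape, 62 mm across, 14 mm high, lying flat; leave alone. Origin: centre of its underside.
- jar: Bystander: dark jar, 36 mm across, 52 mm high; leave alone. Origin: centre of its underside.
- toroid: Bystander: green toroid coil, 40 x 46 x 12 mm, lying flat; leave alone. Origin: centre of its underside.
Mind the look-alikes: they are no part of the job. What is shaped like the seating_tool but pink or purple is not meant.

How it is judged:
By the outcome, as a careful person would: the job done as asked, in the order asked, and still so for the second after the job is handed in, with the robot touching nothing.
Of cover_a, cover_b, cover_c, cover_d only 3 to 4 are there at a start; the rules pass over those that are not, and their reading is None.
Of chip0, chip1, chip2, chip3, chip4 only 3 to 5 are there at a start; the rules pass over those that are not, and their reading is None.
At some moment in a run one of scraper, seating_tool may be knocked a few centimetres aside while the robot is not near it.
It also fails if it takes over 200 s, if anything falls off the work surface, if the arm or the gripper's body presses on something with over 40 N, if the wrist force passes 120 N, or if a joint passes its speed limit or range.

### The arm

A 6-joint arm with a two-finger parallel gripper is mounted at the origin on a cart in front of the work surface, level with it; the furniture and walls round the work are solid. World frame = base frame: x ahead of the robot, y to its left, z up, the work surface at z = 0. Lengths are in mm, angles in rad, forces in N, time in s.
With the tool pointing down it reaches from about 350 to 925 mm from the base axis. Payload 6.4 kg.
Tool frame: the origin (TCP) lies between the finger pads; the fingertips stand 14 mm ahead of it and the grasp point (between the pads) lies 5 mm behind it; z points along the fingers, x is the direction in which the jaws open and shut, and the axes are right-handed (so a half turn about z gives the same grasp; the last joint's range is limited). The gripper opens to 94 mm and grips with 3 to 60 N. Pads are 16 mm wide; open, the fingers measure 119 mm over their backs; the gripper's body (75 mm by 177 mm) begins 78 mm behind the grasp point.
Start: joints at [-0.174, 0.245, 1.558, -0, 1.339, -0.174], TCP at [650.011, 0.004, 219.455] pointing down, gripper open.
Joint ranges: [-3.13, 3.13], [-1.02, 2.26], [0.13, 2.54], [-0.95, 4.09], [0.21, 2.88], [-2.74, 2.74]. Speed limits (rad/s): [2.57, 2.57, 3.14, 3.14, 3.14, 3.14].

### API

Orientations are given as a unit quaternion [x, y, z, w].
In Python, from cell import robot gives the robot as it stands.
- The arm moves only by the tool apply_moves, never from a script. Its argument "steps" is a list of rows, each a list of 7 numbers: the opening, from -1 (shut) to 1 (fully open), so that 0 is half open, then the shift along the world's x, y, z in m, then the turn, a rotation vector about the world's x, y, z in rad. A call has 1 to 5 rows; each row is the pose to reach, as a shift and turn from the pose commanded when the call began; what a row does not reach only later rows make up. A row lasts 1/12 s, in which the tool goes at most 41.7 mm and 7.16 degrees, less where a joint would pass 70% of its speed; a pose out of reach is approached as far as the arm can. A call with a gripper value outside its range is refused whole. The fingers move at their own pace and stop on an object; "squeeze" is the grip in N (left out, the last holds). Time passes only in rows, so rows that repeat a pose let the fingers close. It gives the time, the measured TCP pose, the force and the opening at its end, in the units of the state.
- robot.get_state(): the state, without advancing time (a new reading comes with each control period).
- robot.read_camera(name): name is "scene" or "side" or "wrist"; returns the picture (480x640x3 uint8, red, green, blue); there is no depth.
- robot.camera_params(name): a dict with "vertical_fov" (degrees; the focal length in pixels is half the picture's height over the tangent of half this angle, whatever the lens; pixels are square), "cx", "cy" (the principal point, pixels), "rvec" (rotation vector, rad) and "tvec" (3), from world to camera coordinates, as OpenCV has them; the wrist camera has in their place "tool_from_camera" (4x4, takes a point from camera to tool coordinates, whose origin is the TCP and whose axes are the tool frame's). Camera axes: x right, y down, z forward; pixel columns grow to the right and rows downward; lengths in mm; the calibration is good to about 2 mm. The wrist camera is an equidistant fisheye: a pixel r from the principal point sees the ray r / f radians off the axis. A picture is of the moment at which its call begins: read the wrist's pose just before it. camera_params takes no time and is no camera call.
- robot.sign_off(): hands the job in, once; it reports no verdict.
Trained networks look in the newest picture that a camera, given by its name, has taken for a name from the list of things; names that differ only in an ending like _2 or _b are one class to them, and where a whole thing is asked for, a point or a joint stands for the part that bears it (a point fixed in the world has none). Each returns a list of dicts, best first, with "confidence" (0 to 1); they miss things now and then, are a little off and sometimes report something else, mostly with a low value. They report only what shows in the picture. A call takes as long as a camera call. They do not tell look-alikes from the thing itself.
- robot.outline_of(camera, name): "pixels" (480x640 bool, what is visible of it) and "xy" ([column, row] in pixels, amid what is visible of it).
- robot.mark_of(camera, name): "xy" ([column, row] in pixels: a listed point, or the origin of a listed thing).
The state is a dict: "clock": time; "q": joint angles; "joint_vel": joint speeds; "joint_torque": joint torques, N m; "eef_pos": TCP position; "tool_rot": TCP orientation; "wrist_force": force on the tool from outside, world axes, zero at the start; "moment": the same for the moment, N m; "width": finger opening in mm.
Only numpy, scipy, OpenCV 4.12 (cv2) and the standard library are available. Lean on these libraries where they do the work, as an engineer would, in place of code of your own. Each camera call takes 0.05 s, during which the arm holds its last target. There are 200 camera calls.

## Working session

There is one attempt and no reset: what is moved stays moved. The work goes in short steps, Python scripts to look and compute and a tool call to move; the robot and the scene stay as the last step left them, time stands still between calls to the robot, and variables do not carry over. Pictures are saved under pics/ and viewed, about 12 in all and at most 16, crops included, and the job is handed in when it is done.

Besides the shell and the picture viewer there is one more tool, called after ">>>" as name([rows], argument=value, ...), one row to a line, values as JSON. apply_moves: Moves the arm, as the interface text tells. Its arguments: {"type":"object","properties":{"steps":{"type":"array"},"squeeze":{"type":"number"}},"required":["steps"]}

```bash
mkdir -p pics; ls; cat > h.py <<'E'
import numpy as np, cv2
from scipy.spatial.transform import Rotation as R
from cell import robot
def P(c): return robot.camera_params(c)
def K(p): 
    f=240/np.tan(np.radians(p["vertical_fov"])/2); return f,p["cx"],p["cy"]
def ray(cam,xy,st=None):
    p=P(cam); f,cx,cy=K(p); u=np.array([(xy[0]-cx)/f,(xy[1]-cy)/f])
    if cam=="wrist":
        r=np.linalg.norm(u); d=np.array([*(u*(np.sin(r)/r if r>1e-9 else 1)),np.cos(r)])
        st=st or robot.get_state(); T=np.array(p["tool_from_camera"])
        Rt=R.from_quat(st["tool_rot"]).as_matrix()
        return Rt@T[:3,3]+np.array(st["eef_pos"]), Rt@T[:3,:3]@d
    Rw=cv2.Rodrigues(np.array(p["rvec"],float))[0]
    return -Rw.T@np.array(p["tvec"],float).ravel(), Rw.T@np.array([u[0],u[1],1])
def at(cam,xy,z,st=None):
    o,d=ray(cam,xy,st); return o+d*(z-o[2])/d[2]
def proj(cam,X,st=None):
    p=P(cam); f,cx,cy=K(p); X=np.array(X,float)
    if cam=="wrist":
        st=st or robot.get_state(); T=np.array(p["tool_from_camera"])
        Rt=R.from_quat(st["tool_rot"]).as_matrix()
        c=T[:3,:3].T@(Rt.T@(X-np.array(st["eef_pos"]))-T[:3,3])
        r=np.arctan2(np.hypot(c[0],c[1]),c[2]); h=np.hypot(c[0],c[1])+1e-12
        return np.array([cx+f*r*c[0]/h,cy+f*r*c[1]/h])
    c=cv2.Rodrigues(np.array(p["rvec"],float))[0]@X+np.array(p["tvec"],float).ravel()
    return np.array([cx+f*c[0]/c[2],cy+f*c[1]/c[2]])
def snap(cam,fn=None):
    st=robot.get_state(); im=robot.read_camera(cam)
    if fn: cv2.imwrite("pics/"+fn,cv2.cvtColor(im,cv2.COLOR_RGB2BGR))
    return im,st
E
python3 - <<'E'
from h import *
a,_=snap("scene","s0.png"); b,_=snap("side","d0.png"); c,st=snap("wrist","w0.png")
print({k:np.round(v,3) for k,v in st.items()})
print(P("wrist"))
for cam in("scene","side"): print(cam,ray(cam,(320,240))[0].round(), P(cam)["vertical_fov"])
E
```

```text
pics
{'clock': np.float64(0.1), 'q': array([-0.174,  0.246,  1.559, -0.   ,  1.339, -0.174]), 'joint_vel': array([ 0.   , -0.001, -0.001, -0.001, -0.   ,  0.002]), 'joint_torque': array([ 0.0000e+00, -4.1692e+01, -3.1553e+01,  6.9000e-02,  3.1000e-02,
       -0.0000e+00]), 'eef_pos': array([6.49490e+02, 7.90000e-02, 2.18477e+02]), 'tool_rot': array([ 1.   , -0.   , -0.001, -0.   ]), 'wrist_force': array([-0.517,  0.221, -0.018]), 'moment': array([-0.013,  0.008, -0.044]), 'width': np.float64(93.834)}
{'vertical_fov': 65.70646984690485, 'cx': 320.53706080313106, 'cy': 242.12046909055118, 'tool_from_camera': array([[ 9.99999927e-01,  2.85347679e-05, -3.80000023e-04,
        -1.25273967e-01],
       [ 6.62125000e-05,  9.69013423e-01,  2.47008060e-01,
        -7.09002704e+01],
       [ 3.75273441e-04, -2.47008067e-01,  9.69013351e-01,
        -1.65469050e+02],
       [ 0.00000000e+00,  0.00000000e+00,  0.00000000e+00,
         1.00000000e+00]])}
scene [  34. 1106.  569.] 44.552688674812515
side [ 217. 1227.  486.] 42.13982435803274
```

View pics/s0.png

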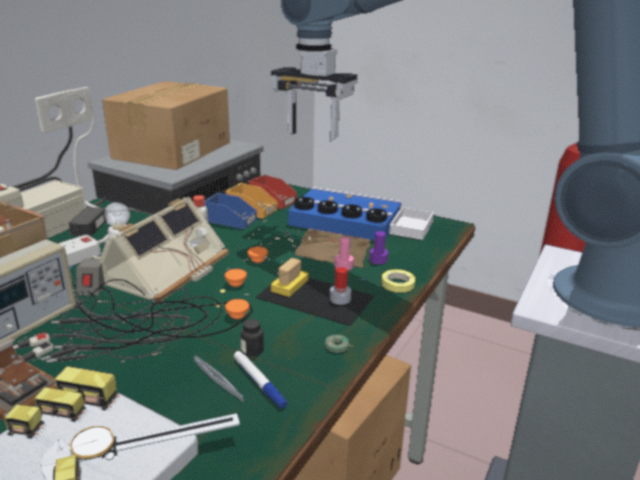

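View pics/w0.png

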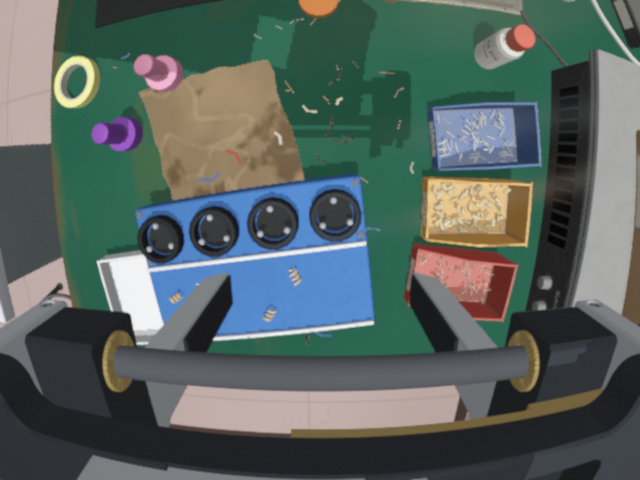

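```bash
python3 - <<'E'
from h import *
Z=dict(scraper=0+3,seating_tool=3,mat=0,lane_far=40,lane_near=40,tray=3,seat0=56,seat1=56,seat2=56,seat3=56,cover_a=0,chip0=40,tape=0,jar=0,toroid=0,enclosure=0)
for cam in("scene","side","wrist"):
  st=robot.get_state()
  for n,z in Z.items():
    try: r=robot.mark_of(cam,n)
    except Exception as e: print(n,e); continue
    print(cam,n,[(round(d["confidence"],2),np.round(d["xy"]).astype(int).tolist(),at(cam,d["xy"],z,st)[:2].round().astype(int).tolist()) for d in r if d["confidence"]>.2])
E
```

```text
scene scraper [(0.74, [302, 194], [750, -135]), (0.63, [289, 285], [536, 283]), (0.28, [235, 317], [559, 424])]
scene seating_tool [(0.66, [345, 271], [470, 179]), (0.63, [341, 296], [433, 269]), (0.6, [375, 260], [436, 105])]
scene mat [(0.64, [258, 262], [639, 234]), (0.58, [312, 296], [480, 292])]
scene lane_far [(0.62, [304, 197], [691, -41]), (0.23, [292, 284], [501, 332])]
scene lane_near [(0.77, [394, 204], [486, -114])]
scene tray [(0.78, [411, 224], [437, -102])]
scene seat0 [(0.98, [326, 204], [607, 5]), (0.94, [351, 205], [555, -20]), (0.71, [376, 213], [488, -6]), (0.63, [301, 201], [663, 21])]
scene seat1 [(0.98, [326, 204], [607, 5]), (0.94, [351, 205], [555, -20]), (0.71, [376, 213], [488, -6]), (0.63, [301, 201], [663, 21])]
scene seat2 [(0.98, [326, 204], [607, 5]), (0.94, [351, 205], [555, -20]), (0.71, [376, 213], [488, -6]), (0.63, [301, 201], [663, 21])]
scene seat3 [(0.98, [326, 204], [607, 5]), (0.94, [351, 205], [555, -20]), (0.71, [376, 213], [488, -6]), (0.63, [301, 201], [663, 21])]
scene cover_a [(0.85, [238, 317], [559, 418]), (0.74, [411, 226], [433, -97
[... 2103 characters left out ...]
]), (0.81, [158, 239], [492, -10]), (0.8, [337, 219], [665, 8]), (0.63, [212, 234], [548, -5])]
wrist seat2 [(0.93, [273, 224], [606, 4]), (0.81, [158, 239], [492, -10]), (0.8, [337, 219], [665, 8]), (0.63, [212, 234], [548, -5])]
wrist seat3 [(0.93, [273, 224], [606, 4]), (0.81, [158, 239], [492, -10]), (0.8, [337, 219], [665, 8]), (0.63, [212, 234], [548, -5])]
wrist cover_a [(0.85, [315, 7], [644, 226]), (0.63, [143, 298], [434, -98])]
wrist chip0 [(0.55, [293, 272], [623, -47]), (0.53, [175, 296], [496, -75]), (0.33, [370, 281], [698, -57])]
wrist tape [(0.92, [83, 82], [369, 168])]
wrist jar [(0.3, [178, 298], [481, -95])]
wrist toroid []
wrist enclosure [(0.84, [257, 257], [581, -44])]
```

>>> apply_moves([
  [1,-0.008,0.04,0,0,0,0],
  [1,-0.016,0.08,0,0,0,0],
  [1,-0.024,0.12,0,0,0,0],
  [1,-0.032,0.16,0,0,0,0],
  [1,-0.04,0.2,0,0,0,0],
])

```text
clock: 2.97
eef_pos: [609.4, 201.7, 219.6]
tool_rot: [1.0, -0.0, 0.0, -0.0]
wrist_force: [0.9, -0.3, 1.1]
width: 94.2
```

>>> apply_moves([
  [1,-0.0,0.04,0,0,0,0],
  [1,0,0.08,0,0,0,0],
  [1,0,0.08,0,0,0,0],
  [1,0,0.08,0,0,0,0],
])

```text
clock: 3.3
eef_pos: [609.5, 281.9, 219.3]
tool_rot: [1.0, 0.002, -0.0, 0.0]
wrist_force: [-0.4, -0.5, -0.0]
width: 94.1
```

```bash
python3 - <<'E'
from h import *
c,st=snap("wrist","w1.png"); print(st["clock"],st["eef_pos"],st["tool_rot"],np.abs(st["joint_vel"]).max())
Z=dict(scraper=3,seating_tool=3,mat=0,cover_a=0)
for n,z in Z.items():
    r=robot.mark_of("wrist",n)
    print(n,[(round(d["confidence"],2),np.round(d["xy"]).astype(int).tolist(),at("wrist",d["xy"],z,st)[:2].round(1).tolist()) for d in r if d["confidence"]>.2])
# grip outline at z=47 -> orientation
hsv=cv2.cvtColor(c,cv2.COLOR_RGB2HSV)
for n in ("scraper","seating_tool"):
  for d in robot.outline_of("wrist",n)[:2]:
    cv2.imwrite(f"pics/m_{n}.png",d["pixels"].astype(np.uint8)*255)
    ys,xs=np.nonzero(d["pixels"]); print(n,d["confidence"],d["xy"],xs.min(),xs.max(),ys.min(),ys.max())
E
```

```text
3.3 [609.47276278 281.88985326 219.26426982] [ 9.99998509e-01  1.71912635e-03 -6.20025571e-05  1.49701768e-04] 0.05318869535248838
scraper [(0.93, [251, 214], [535.7, 286.0])]
seating_tool [(0.74, [200, 34], [480.9, 483.4]), (0.65, [162, 223], [432.1, 276.6]), (0.63, [213, 323], [483.5, 157.0])]
mat [(0.62, [194, 208], [471.9, 292.6])]
cover_a [(0.93, [354, 265], [646.0, 228.8]), (0.89, [275, 91], [562.5, 413.9]), (0.87, [340, 172], [629.5, 329.5])]
scraper 0.97 [249.1, 214.0] 227 270 181 251
seating_tool 0.87 [153.4, 228.7] 127 175 205 243
seating_tool 0.64 [222.4, 331.6] 213 228 319 340
```

View pics/w1.png

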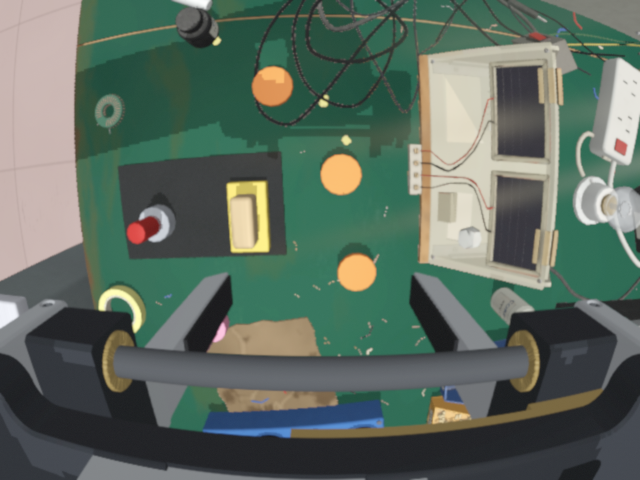

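```bash
cat >> h.py <<'E'
def rect(im,cam,z,x0,x1,y0,y1,st,s=2):
    """top view at height z: col -> world x, row -> world y descending, s px/mm"""
    xs=np.arange(x0,x1,1/s); ys=np.arange(y1,y0,-1/s)
    m=np.array([[proj(cam,(x,y,z),st) for x in xs] for y in ys],np.float32)
    return cv2.remap(im,m[...,0],m[...,1],cv2.INTER_LINEAR)
E
python3 - <<'E'
from h import *
w0=cv2.cvtColor(cv2.imread("pics/w0.png"),cv2.COLOR_BGR2RGB)
s0=dict(eef_pos=[649.49,.08,218.48],tool_rot=[1,0,-.001,0])
a=rect(w0,"wrist",45,450,720,-130,30,s0)
w1=cv2.cvtColor(cv2.imread("pics/w1.png"),cv2.COLOR_BGR2RGB)
s1=dict(eef_pos=[609.47,281.89,219.26],tool_rot=[9.99998509e-01,1.71912635e-03,-6.2e-05,1.5e-4])
b=rect(w1,"wrist",19,380,600,230,350,s1)
h=cv2.cvtColor(b,cv2.COLOR_RGB2HSV)
m=((h[...,0]>20)&(h[...,0]<35)&(h[...,1]>170)&(h[...,2]>120)).astype(np.uint8)
r=cv2.minAreaRect(cv2.findNonZero(m)); print("scraper",380+r[0][0]/2,350-r[0][1]/2,np.array(r[1])/2,r[2])
b47=rect(w1,"wrist",50,480,600,230,350,s1); h=cv2.cvtColor(b47,cv2.COLOR_RGB2HSV)
m=((h[...,0]>8)&(h[...,0]<24)&(h[...,1]>50)&(h[...,1]<150)&(h[...,2]>150)).astype(np.uint8)
m=cv2.morphologyEx(m,cv2.MORPH_OPEN,np.ones((7,7)))
r=cv2.minAreaRect(cv2.findNonZero(m)); print("grip",480+r[0][0]/2,350-r[0][1]/2,np.array(r[1])/2,r[2])
# ribs
h=cv2.cvtColor(a,cv2.COLOR_RGB2HSV); m=(h[...,1]<70)&(h[...,2]>150)
ys,xs=np.nonzero(m); X=450+xs/2; Y=30-ys/2
for lo,hi in((-35,15),(-130,-70)):
    # line y = c + .12*(x-580)
    k=(X>490)&(X<695)
    t=Y-.11*(X-580); 
    hist,ed=np.histogram(t[k],bins=np.arange(-125,20,2)); 
print([(ed[i],hist[i]) for i in np.argsort(hist)[-6:]])
for c in [-19,-105]:
    k=(X>490)&(X<695)&(abs(t-c)<8); 
    if k.sum()>50:
        p=np.polyfit(X[k]-580,Y[k],1); print(c,p,k.sum())
out=np.zeros((560,800,3),np.uint8); out[:320,:540]=a; out[320:560,:440]=b; out[320:560,500:740]=b47
cv2.imwrite("pics/r.png",out[...,::-1])
E
```

```text
Traceback (most recent call last):
  File "h.py", line 35, in rect
    m=np.array([[proj(cam,(x,y,z),st) for x in xs] for y in ys],np.float32)
                 ~~~~^^^^^^^^^^^^^^^^
  File "h.py", line 19, in proj
    p=P(cam); f,cx,cy=K(p); X=np.array(X,float)
  File "h.py", line 4, in P
    def P(c): return robot.camera_params(c)
                     ~~~~~~~~~~~~~~~~~~~^^^
ValueError: time passes only in moves, steps and waits
```

Too many parameter calls; cache them.

```bash
sed -i 's/^def P(c).*/_C={}\ndef P(c):\n    if c not in _C: _C[c]=robot.camera_params(c)\n    return _C[c]/' h.py
cat > m1.py <<'E'
from h import *
w0=cv2.cvtColor(cv2.imread("pics/w0.png"),cv2.COLOR_BGR2RGB)
s0=dict(eef_pos=[649.49,.08,218.48],tool_rot=[1,0,-.001,0])
a=rect(w0,"wrist",45,450,720,-130,30,s0)
w1=cv2.cvtColor(cv2.imread("pics/w1.png"),cv2.COLOR_BGR2RGB)
s1=dict(eef_pos=[609.47,281.89,219.26],tool_rot=[9.99998509e-01,1.71912635e-03,-6.2e-05,1.5e-4])
b=rect(w1,"wrist",19,380,600,230,350,s1)
h=cv2.cvtColor(b,cv2.COLOR_RGB2HSV)
m=((h[...,0]>20)&(h[...,0]<35)&(h[...,1]>170)&(h[...,2]>120)).astype(np.uint8)
r=cv2.minAreaRect(cv2.findNonZero(m)); print("scraper",380+r[0][0]/2,350-r[0][1]/2,np.array(r[1])/2,r[2])
b47=rect(w1,"wrist",50,480,600,230,350,s1); h=cv2.cvtColor(b47,cv2.COLOR_RGB2HSV)
m=((h[...,0]>8)&(h[...,0]<24)&(h[...,1]>50)&(h[...,1]<150)&(h[...,2]>150)).astype(np.uint8)
m=cv2.morphologyEx(m,cv2.MORPH_OPEN,np.ones((7,7)))
if m.any(): r=cv2.minAreaRect(cv2.findNonZero(m)); print("grip",480+r[0][0]/2,350-r[0][1]/2,np.array(r[1])/2,r[2])
h=cv2.cvtColor(a,cv2.COLOR_RGB2HSV); m=(h[...,1]<70)&(h[...,2]>150)
ys,xs=np.nonzero(m); X=450+xs/2; Y=30-ys/2
t=Y-.11*(X-580); k=(X>490)&(X<695)
hist,ed=np.histogram(t[k],bins=np.arange(-125,20,2)); print([(int(ed[i]),int(hist[i])) for i in np.argsort(hist)[-6:]])
for c in [-31,-115]:
    k=(X>490)&(X<695)&(abs(t-c)<10)
    if k.sum()>50: print(c,np.polyfit(X[k]-580,Y[k],1),k.sum())
out=np.zeros((560,800,3),np.uint8); out[:320,:540]=a; out[320:560,:440]=b; out[320:560,500:740]=b47
cv2.imwrite("pics/r.png",out[...,::-1])
E
python3 m1.py
```

```text
Traceback (most recent call last):
  File "m1.py", line 10, in <module>
    r=cv2.minAreaRect(cv2.findNonZero(m)); print("scraper",380+r[0][0]/2,350-r[0][1]/2,np.array(r[1])/2,r[2])
cv2.error: OpenCV(4.12.0) /io/opencv/modules/imgproc/src/convhull.cpp:143: error: (-215:Assertion failed) total >= 0 && (depth == CV_32F || depth == CV_32S) in function 'convexHull'
```

```bash
python3 - <<'E'
s=open("m1.py").read()
s=s.replace('r=cv2.minAreaRect(cv2.findNonZero(m)); print("scraper"','print(h[(350-286)*2, ::20].tolist(), m.sum())\nif m.any(): r=cv2.minAreaRect(cv2.findNonZero(m)); print("scraper"').replace('>170','>110')
open("m1.py","w").write(s)
E
python3 m1.py
```

```text
[[78, 126, 113], [77, 100, 97], [90, 8, 65], [105, 12, 88], [179, 106, 128], [0, 124, 119], [109, 14, 204], [107, 17, 107], [90, 8, 64], [90, 8, 65], [80, 12, 65], [100, 12, 65], [90, 8, 66], [90, 8, 66], [20, 65, 233], [20, 64, 240], [19, 77, 175], [26, 114, 255], [80, 12, 65], [80, 12, 65], [78, 138, 118], [78, 134, 118]] 6220
scraper 535.5056610107422 285.4445495605469 [73.7095871 42.2427597] 88.93909454345703
grip 535.9753265380859 286.0331802368164 [49.17359924 21.56332016] 88.8982925415039
[(-113, 924), (-29, 976), (-117, 1191), (-33, 1223), (-115, 1265), (-31, 1577)]
-31 [  0.13080763 -30.52577761] 4426
-115 [   0.13085707 -115.20780663] 4109
```

View pics/r.png

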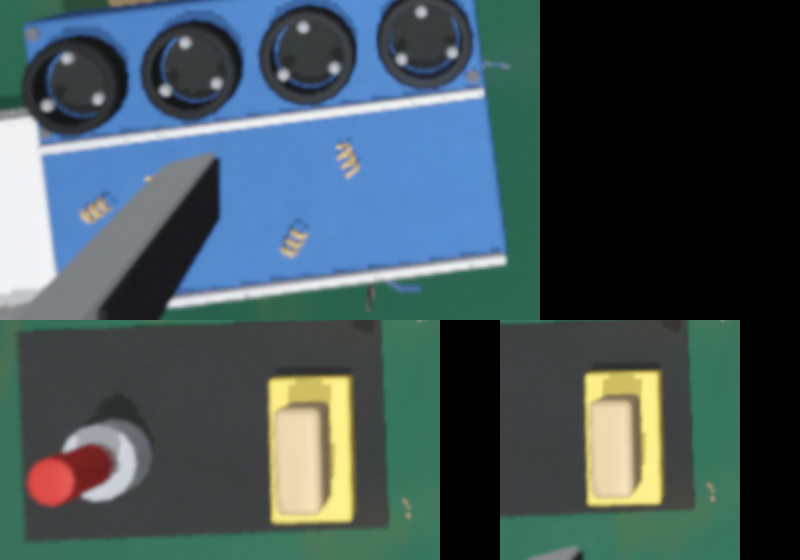

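>>> apply_moves([
  [1,-0.03,0.003,-0.02,0,0,0.01],
  [1,-0.06,0.006,-0.04,0,0,0.019],
  [1,-0.0743,0.0057,-0.07,0,0,0.019],
  [1,-0.0743,0.0057,-0.105,0,0,0.019],
  [1,-0.0743,0.0057,-0.105,0,0,0.019],
])

```text
clock: 4.07
eef_pos: [530.5, 283.6, 107.6]
tool_rot: [1.0, 0.009, -0.006, 0.002]
wrist_force: [-0.9, -0.1, -0.8]
width: 93.9
```

>>> apply_moves([
  [1,0,0,-0.035,0,0,0],
  [1,0,0,-0.06,0,0,0],
  [1,0,0,-0.0775,0,0,0],
  [1,0,0,-0.0785,0,0,0],
  [1,0,0,-0.0785,0,0,0],
])

```text
clock: 4.48
eef_pos: [536.4, 285.4, 36.6]
tool_rot: [1.0, 0.009, -0.0, 0.0]
wrist_force: [0.3, -0.1, 0.8]
width: 93.9
```

>>> apply_moves([
  [-0.8,0,0,0,0,0,0],
  [-0.8,0,0,0,0,0,0],
  [-0.8,0,0,0,0,0,0],
  [-0.8,0,0,0,0,0,0],
  [-0.8,0,0,0,0,0,0],
], squeeze=40)

```text
clock: 4.9
eef_pos: [536.1, 285.9, 36.8]
tool_rot: [1.0, 0.01, 0.001, -0.0]
wrist_force: [0.1, 0.3, -0.5]
width: 63.9
```

>>> apply_moves([
  [-0.8,0,0,0,0,0,0],
  [-0.8,0,0,0,0,0,0],
  [-0.8,0,0,0,0,0,0],
  [-0.8,0,0,0,0,0,0],
  [-0.8,0,0,0,0,0,0],
])

```text
clock: 5.32
eef_pos: [535.7, 285.7, 35.9]
tool_rot: [1.0, 0.01, -0.0, 0.0]
wrist_force: [-0.3, 0.1, 0.3]
width: 30.7
```

>>> apply_moves([
  [-0.8,0,0,0,0,0,0],
  [-0.8,0,0,0,0,0,0],
  [-0.8,0,0,0.03,0,0,0],
  [-0.8,0,0,0.065,0,0,0],
  [-0.8,0,0,0.1,0,0,0],
])

```text
clock: 5.73
eef_pos: [534.4, 285.2, 135.5]
tool_rot: [1.0, 0.009, -0.002, 0.001]
wrist_force: [0.4, 0.7, -1.8]
width: 21.8
```

>>> apply_moves([
  [-0.8,0.0138,-0.0346,0,0,0,0],
  [-0.8,0.0276,-0.0693,0,0,0,0],
  [-0.8,0.0415,-0.1039,0,0,0,0],
  [-0.8,0.0553,-0.1386,0,0,0,0],
  [-0.8,0.0691,-0.1732,0,0,0,0],
])

```text
clock: 6.15
eef_pos: [604.7, 110.9, 135.4]
tool_rot: [1.0, 0.01, -0.0, -0.0]
wrist_force: [1.2, -0.2, -2.0]
width: 21.5
```

>>> apply_moves([
  [-0.8,0.0138,-0.0346,0,0,0,0.03],
  [-0.8,0.0276,-0.0693,0,0,0,0.06],
  [-0.8,0.0415,-0.1039,0,0,0,0.09],
  [-0.8,0.0553,-0.1386,0,0,0,0.111],
  [-0.8,0.0691,-0.1732,0,0,0,0.111],
])

```text
clock: 6.57
eef_pos: [673.8, -62.4, 135.1]
tool_rot: [0.998, 0.065, -0.001, -0.0]
wrist_force: [0.7, -0.4, -1.8]
width: 21.6
```

>>> apply_moves([
  [-0.8,0,0,0,0,0,0],
  [-0.8,0,0,-0.02,0,0,0],
  [-0.8,0,0,-0.04,0,0,0],
  [-0.8,0,0,-0.04,0,0,0],
  [-0.8,0,0,-0.04,0,0,0],
])

```text
clock: 6.98
eef_pos: [672.3, -60.0, 94.0]
tool_rot: [0.998, 0.065, -0.002, -0.001]
wrist_force: [0.5, 0.1, -1.3]
width: 21.8
```

```bash
python3 - <<'E'
from h import *
c,st=snap("wrist"); s,_=snap("scene"); print(st["eef_pos"],R.from_quat(st["tool_rot"]).as_rotvec(),st["width"])
out=np.zeros((600,800,3),np.uint8); out[:480,:480]=c[:, 80:560]
out[:480,480:800]=cv2.resize(s[130:250,240:480][:, 40:120+0],(320,480)) if 0 else cv2.resize(s[140:260,290:370],(320,480))
cv2.imwrite("pics/x1.png",out[:480,:,::-1])
E
```

```text
[672.33711719 -59.990913    94.02170564] [-3.1335197  -0.20426534  0.00641378] 21.757344290529854
```

View pics/x1.png

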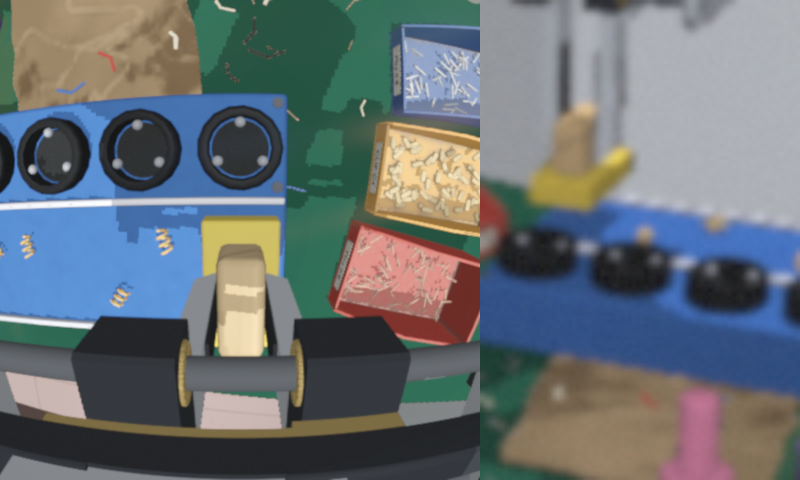

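>>> apply_moves([
  [-0.8,0,0,-0.012,0,0,0],
  [-0.8,0,0,-0.02,0,0,0],
  [-0.8,0,0,-0.0225,0,0,0],
  [-0.8,0,0,-0.0225,0,0,0],
  [-0.8,0,0,-0.0225,0,0,0],
])

```text
clock: 7.5
eef_pos: [673.8, -60.6, 73.1]
tool_rot: [0.998, 0.065, -0.0, -0.0]
wrist_force: [-0.2, -0.3, -1.9]
width: 21.9
```

>>> apply_moves([
  [-0.8,-0.0119,-0.0016,0,0,0,0],
  [-0.8,-0.0238,-0.0031,0,0,0,0],
  [-0.8,-0.0357,-0.0047,0,0,0,0],
  [-0.8,-0.0357,-0.0047,0,0,0,0],
])

```text
clock: 7.83
eef_pos: [636.4, -65.4, 73.0]
tool_rot: [0.998, 0.065, -0.001, -0.0]
wrist_force: [-0.9, -0.5, -2.1]
width: 21.5
```

```bash
python3 - <<'E'
from h import *
c,st=snap("wrist"); s,_=snap("scene"); print(st["eef_pos"],R.from_quat(st["tool_rot"]).as_rotvec(),st["wrist_force"])
out=np.zeros((480,800,3),np.uint8); out[:480,:480]=c[:, 80:560]
out[:480,480:800]=cv2.resize(s[140:260,290:370],(320,480),interpolation=cv2.INTER_CUBIC)
cv2.imwrite("pics/x2.png",out[:480,:,::-1])
E
```

```text
[636.37650051 -65.39533468  72.97196993] [-3.13454554 -0.20355718  0.00363517] [-0.92364704 -0.45441437 -2.08571444]
```

View pics/x2.png

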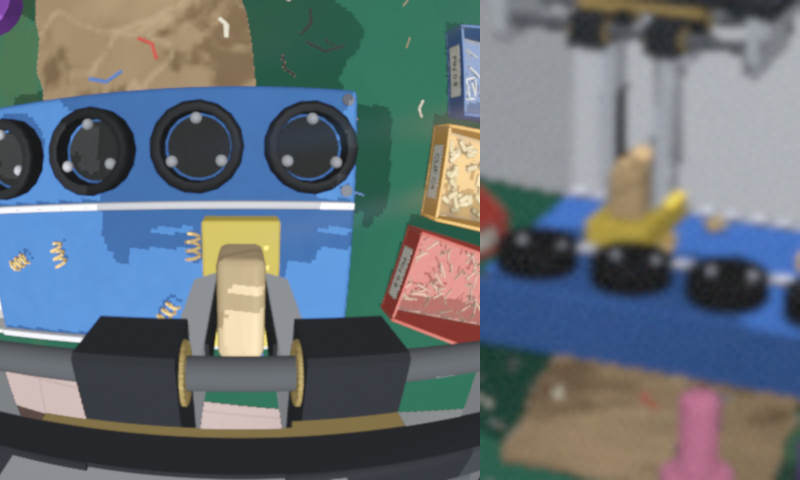

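>>> apply_moves([
  [-0.8,-0.0119,-0.0016,0,0,0,0],
  [-0.8,-0.0238,-0.0031,0,0,0,0],
  [-0.8,-0.0357,-0.0047,0,0,0,0],
  [-0.8,-0.0476,-0.0062,0,0,0,0],
  [-0.8,-0.0595,-0.0078,0,0,0,0],
])

```text
clock: 8.35
eef_pos: [579.3, -73.3, 73.7]
tool_rot: [0.998, 0.065, 0.001, 0.0]
wrist_force: [-0.9, -0.9, -1.9]
width: 21.7
```

>>> apply_moves([
  [-0.8,-0.0119,-0.0016,0,0,0,0],
  [-0.8,-0.0238,-0.0031,0,0,0,0],
  [-0.8,-0.0357,-0.0047,0,0,0,0],
  [-0.8,-0.0476,-0.0062,0,0,0,0],
  [-0.8,-0.0595,-0.0078,0,0,0,0],
])

```text
clock: 8.77
eef_pos: [519.8, -81.2, 73.9]
tool_rot: [0.998, 0.065, 0.001, 0.0]
wrist_force: [0.5, 0.5, -2.1]
width: 21.5
```

>>> apply_moves([
  [-0.8,-0.0119,-0.0016,0,0,0,0],
  [-0.8,-0.0238,-0.0031,0,0,0,0],
  [-0.8,-0.0357,-0.0047,0,0,0,0],
  [-0.8,-0.0476,-0.0062,0,0,0,0],
  [-0.8,-0.0595,-0.0078,0,0,0,0],
])

```text
clock: 9.18
eef_pos: [460.2, -89.1, 73.9]
tool_rot: [0.998, 0.065, 0.001, 0.0]
wrist_force: [-0.1, -0.2, -1.9]
width: 21.6
```

>>> apply_moves([
  [-0.8,0,0,0,0,0,0],
  [-0.8,0,0,0,0,0,0],
  [-0.8,0,0,0.04,0,0,0],
  [-0.8,0,0,0.08,0,0,0],
  [-0.8,0,0,0.12,0,0,0],
])

```text
clock: 9.6
eef_pos: [460.2, -88.6, 194.9]
tool_rot: [0.998, 0.065, -0.0, -0.0]
wrist_force: [0.7, -0.4, -2.0]
width: 21.6
```

>>> apply_moves([
  [-0.8,0.03,0.03,0.02,0,0,0],
  [-0.8,0.06,0.06,0.02,0,0,0],
  [-0.8,0.08,0.09,0.02,0,0,0],
  [-0.8,0.08,0.1,0.02,0,0,0],
  [-0.8,0.08,0.1,0.02,0,0,0],
])

```text
clock: 10.02
eef_pos: [541.1, 13.7, 213.6]
tool_rot: [0.998, 0.067, 0.0, -0.0]
wrist_force: [-0.4, -0.7, -2.8]
width: 22.0
```

```bash
python3 - <<'E'
from h import *
c,st=snap("wrist"); s,_=snap("scene"); print(st["eef_pos"],R.from_quat(st["tool_rot"]).as_rotvec(),st["wrist_force"])
r=robot.mark_of("wrist","chip0"); print([(round(d["confidence"],2),np.round(d["xy"]).tolist()) for d in r])
out=np.zeros((480,800,3),np.uint8); out[:480,:480]=c[:, 0:480]
out[:480,480:800]=cv2.resize(s[170:260,380:440],(320,480),interpolation=cv2.INTER_CUBIC)
cv2.imwrite("pics/x3.png",out[:480,:,::-1])
E
```

```text
[541.12253511  13.70558609 213.58397858] [-3.13408164e+00 -2.10707709e-01 -5.97683858e-04] [-0.35923127 -0.65488086 -2.84170376]
[(0.61, [215.0, 304.0]), (0.39, [232.0, 296.0])]
```

View pics/x3.png

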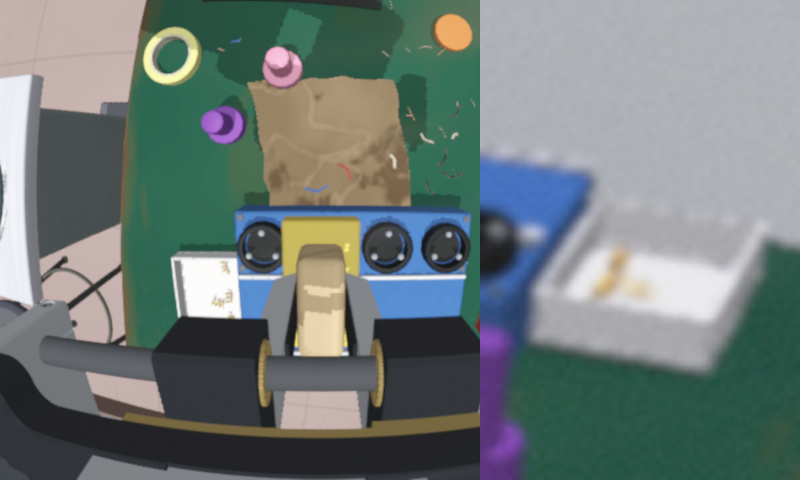

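>>> apply_moves([
  [-0.8,-0.001,0.041,0,0,0,-0.02],
  [-0.8,-0.002,0.082,0,0,0,-0.04],
  [-0.8,-0.003,0.123,0,0,0,-0.06],
  [-0.8,-0.004,0.164,0,0,0,-0.08],
  [-0.8,-0.004,0.205,0,0,0,-0.111],
])

```text
clock: 10.58
eef_pos: [535.5, 216.5, 213.6]
tool_rot: [1.0, 0.008, 0.0, 0.0]
wrist_force: [0.4, 0.2, -1.5]
width: 21.6
```

>>> apply_moves([
  [-0.8,0,0.04,-0.02,0,0,0],
  [-0.8,0,0.0695,-0.04,0,0,0],
  [-0.8,0,0.0695,-0.06,0,0,0],
  [-0.8,0,0.0695,-0.06,0,0,0],
  [-0.8,0,0.0695,-0.06,0,0,0],
])

```text
clock: 11.0
eef_pos: [535.1, 284.3, 152.3]
tool_rot: [1.0, 0.009, -0.001, 0.001]
wrist_force: [-0.6, 0.9, -0.9]
width: 21.7
```

```bash
python3 - <<'E'
from h import *
c,st=snap("wrist","w3.png"); print(st["clock"],st["eef_pos"])
for cam in("wrist","side"):
  st=robot.get_state(); robot.read_camera(cam)
  for n,z in dict(seating_tool=3,mat=0,cover_a=0).items():
    print(cam,n,[(round(d["confidence"],2),np.round(d["xy"]).tolist(),at(cam,d["xy"],z,st)[:2].round(1).tolist()) for d in robot.mark_of(cam,n)])
E
```

```text
11.0 [535.09542333 284.33218062 152.31212385]
wrist seating_tool [(0.67, [205.0, 233.0], [432.0, 281.3])]
wrist mat [(0.64, [252.0, 220.0], [475.0, 293.4])]
wrist cover_a [(0.85, [429.0, 293.0], [640.4, 225.1]), (0.72, [352.0, 75.0], [560.1, 420.7]), (0.66, [426.0, 184.0], [628.3, 328.0])]
side seating_tool [(0.94, [342.0, 274.0], [480.0, 172.8]), (0.87, [372.0, 264.0], [433.3, 113.9]), (0.59, [354.0, 302.0], [431.9, 285.0]), (0.53, [333.0, 221.0], [574.3, -121.5]), (0.22, [254.0, 335.0], [556.9, 435.4])]
side mat [(0.58, [327.0, 302.0], [477.9, 290.0]), (0.56, [376.0, 216.0], [484.0, -189.7])]
side cover_a [(0.76, [238.0, 300.0], [632.4, 319.7]), (0.74, [333.0, 218.0], [581.1, -146.2]), (0.69, [257.0, 334.0], [556.7, 424.0]), (0.53, [250.0, 278.0], [645.6, 228.6])]
```

>>> apply_moves([
  [-0.8,0,0,-0.04,0,0,0],
  [-0.8,0,0,-0.08,0,0,0],
  [-0.8,0,0,-0.105,0,0,0],
  [-0.8,0,0,-0.115,0,0,0],
  [-0.8,0,0,-0.1172,0,0,0],
])

```text
clock: 11.87
eef_pos: [535.1, 285.5, 35.9]
tool_rot: [1.0, 0.01, -0.001, 0.0]
wrist_force: [0.4, -0.3, -1.7]
width: 22.2
```

>>> apply_moves([
  [-0.8,0,0,0,0,0,0],
  [-0.2,0,0,0,0,0,0],
  [0.2,0,0,0,0,0,0],
  [0.2,0,0,0,0,0,0],
  [0.2,0,0,0,0,0,0],
])

```text
clock: 12.28
eef_pos: [536.4, 285.9, 37.2]
tool_rot: [1.0, 0.01, 0.001, -0.0]
wrist_force: [-0.7, 0.7, -0.3]
width: 44.9
```

>>> apply_moves([
  [0.2,0,0,0.01,0,0,0],
  [0.2,0,0,0.04,0,0,0],
  [0.2,0,0,0.08,0,0,0],
  [0.2,0,0,0.12,0,0,0],
  [0.2,0,0,0.16,0,0,0],
])

```text
clock: 12.7
eef_pos: [535.4, 285.6, 198.9]
tool_rot: [1.0, 0.01, 0.0, -0.0]
wrist_force: [0.3, -0.0, -0.7]
width: 56.6
```

```bash
cat >> h.py <<'E'
def discs(im,st,z=22,box=(540,690,190,460),cam="wrist",s=2,amin=500):
    r=rect(im,cam,z,*box,st,s); h=cv2.cvtColor(r,cv2.COLOR_RGB2HSV)
    m=((h[...,0]>4)&(h[...,0]<18)&(h[...,1]>140)&(h[...,2]>120)).astype(np.uint8)
    m=cv2.morphologyEx(m,cv2.MORPH_CLOSE,np.ones((9,9)))
    out=[]
    for c in cv2.findContours(m,cv2.RETR_EXTERNAL,cv2.CHAIN_APPROX_NONE)[0]:
        if cv2.contourArea(c)<amin*s*s/4: continue
        e=cv2.fitEllipse(c); out.append([round(box[0]+e[0][0]/s,1),round(box[3]-e[0][1]/s,1),round(e[1][0]/s,1),round(e[1][1]/s,1)])
    return out
E
python3 - <<'E'
from h import *
for f,s in(("w1",dict(eef_pos=[609.47,281.89,219.26],tool_rot=[9.99998509e-01,1.71912635e-03,-6.2e-05,1.5e-4])),("w3",dict(eef_pos=[535.1,284.33,152.3],tool_rot=[1,.0095,-.001,.001]))):
    print(f,discs(cv2.imread(f"pics/{f}.png")[...,::-1],s))
E
```

```text
w1 [[561.5, 416.1, 39.0, 40.2]]
w3 [[645.7, 229.5, 36.5, 38.7], [623.9, 330.8, 29.7, 35.9], [560.7, 416.0, 38.8, 40.2]]
```

>>> apply_moves([
  [0.4,0.022,-0.011,0,0,0,0.12],
  [0.4,0.044,-0.023,0,0,0,0.24],
  [0.4,0.066,-0.034,0,0,0,0.36],
  [0.4,0.088,-0.046,0,0,0,0.48],
  [0.4,0.11,-0.057,0,0,0,0.6],
])

```text
clock: 13.12
eef_pos: [646.7, 228.1, 197.5]
tool_rot: [0.952, 0.307, 0.001, 0.0]
wrist_force: [-0.6, 0.1, 0.2]
width: 65.8
```

>>> apply_moves([
  [0.4,0,0,0,0,0,0.12],
  [0.4,0,0,0,0,0,0.24],
  [0.4,0,0,0,0,0,0.36],
  [0.4,0,0,0,0,0,0.48],
  [0.4,0,0,0,0,0,0.6],
])

```text
clock: 13.53
eef_pos: [645.8, 228.7, 197.3]
tool_rot: [0.818, 0.575, 0.0, 0.0]
wrist_force: [0.9, 0.1, 0.9]
width: 65.6
```

>>> apply_moves([
  [0.4,0,0,-0.02,0,0,0.12],
  [0.4,0,0,-0.04,0,0,0.24],
  [0.4,0,0,-0.06,0,0,0.36],
  [0.4,0,0,-0.06,0,0,0.481],
  [0.4,0,0,-0.06,0,0,0.481],
])

```text
clock: 13.95
eef_pos: [644.8, 228.5, 135.3]
tool_rot: [0.659, 0.752, -0.001, -0.001]
wrist_force: [0.2, 0.2, -0.4]
width: 65.9
```

```bash
sed -i 's/\[...,1\]>140)/[...,1]>110)/' h.py; python3 - <<'E'
from h import *
c,st=snap("wrist","w4.png"); print(st["clock"],st["eef_pos"],st["tool_rot"])
print(discs(c,st)); print([(d["confidence"],at("wrist",d["xy"],0,st)[:2]) for d in robot.mark_of("wrist","cover_a")])
E
```

```text
13.95 [644.79604146 228.52550542 135.29011012] [ 6.59258538e-01  7.51915343e-01 -9.66269324e-04 -7.51164945e-04]
[[646.0, 228.0, 39.5, 40.1], [628.2, 327.9, 39.7, 41.2], [561.4, 414.5, 40.5, 42.9]]
[(0.9, array([563.74547617, 416.27695531])), (0.89, array([645.87301512, 223.6890083 ])), (0.84, array([628.50485193, 330.24732874]))]
```

View pics/w4.png

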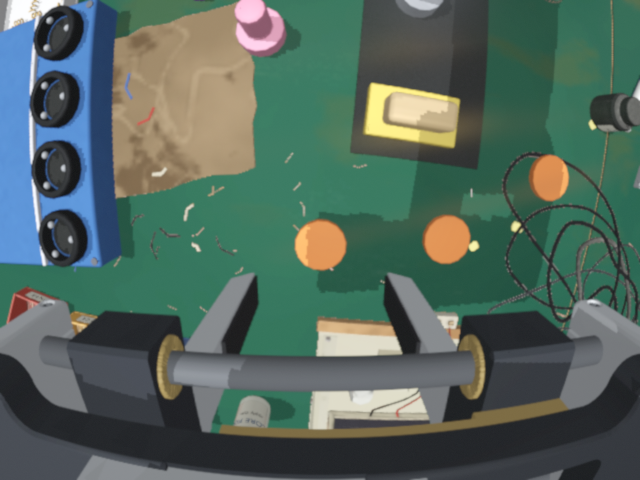

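>>> apply_moves([
  [0.4,0.0003,-0.0005,-0.04,0,0,0],
  [0.4,0.0003,-0.0005,-0.08,0,0,0],
  [0.4,0.0003,-0.0005,-0.105,0,0,0],
  [0.4,0.0003,-0.0005,-0.1128,0,0,0],
  [0.4,0.0003,-0.0005,-0.1128,0,0,0],
])

```text
clock: 14.47
eef_pos: [644.9, 228.0, 21.9]
tool_rot: [0.661, 0.751, -0.001, -0.001]
wrist_force: [0.7, 0.8, -0.4]
width: 65.6
```

>>> apply_moves([
  [-0.4,0,0,0,0,0,0],
  [-0.4,0,0,0,0,0,0],
  [-0.4,0,0,0,0,0,0],
  [-0.4,0,0,0,0,0,0],
  [-0.4,0,0,0,0,0,0],
], squeeze=20)

```text
clock: 14.88
eef_pos: [647.2, 228.5, 25.4]
tool_rot: [0.66, 0.751, 0.001, 0.001]
wrist_force: [-0.6, 0.1, 4.2]
width: 39.0
```

>>> apply_moves([
  [-0.4,0,0,0,0,0,0],
  [-0.4,0,0,0.03,0,0,0],
  [-0.4,0,0,0.07,0,0,0],
  [-0.4,0,0,0.11,0,0,0],
  [-0.4,0,0,0.15,0,0,0],
])

```text
clock: 15.3
eef_pos: [645.3, 228.1, 174.6]
tool_rot: [0.66, 0.751, -0.001, -0.0]
wrist_force: [0.5, -0.6, -0.6]
width: 39.1
```

>>> apply_moves([
  [-0.4,-0.005,-0.04,0,0,0,0],
  [-0.4,-0.01,-0.08,0,0,0,0],
  [-0.4,-0.014,-0.12,0,0,0,0],
  [-0.4,-0.014,-0.16,0,0,0,0],
  [-0.4,-0.014,-0.16,0,0,0,0],
])

```text
clock: 15.72
eef_pos: [631.8, 62.3, 173.5]
tool_rot: [0.662, 0.749, -0.001, 0.001]
wrist_force: [0.6, 0.5, -0.4]
width: 39.4
```

```bash
python3 - <<'E'
from h import *
c,st=snap("wrist","w5.png"); print(st["clock"],st["eef_pos"],st["tool_rot"],st["width"])
cv2.imwrite("pics/r5.png",rect(c,"wrist",56,460,710,-60,60,st,3)[...,::-1])
print([(round(d["confidence"],2),at("wrist",d["xy"],56,st)[:2].round(1).tolist()) for d in robot.mark_of("wrist","seat0")])
E
```

```text
15.7167 [631.8406812   62.25149822 173.51033854] [ 6.62273068e-01  7.49261808e-01 -8.28951578e-04  6.62632298e-04] 39.44680705881468
[(0.77, [489.0, -10.8]), (0.73, [548.3, -3.5]), (0.68, [603.1, 2.7]), (0.56, [661.6, 12.3])]
```

View pics/w5.png

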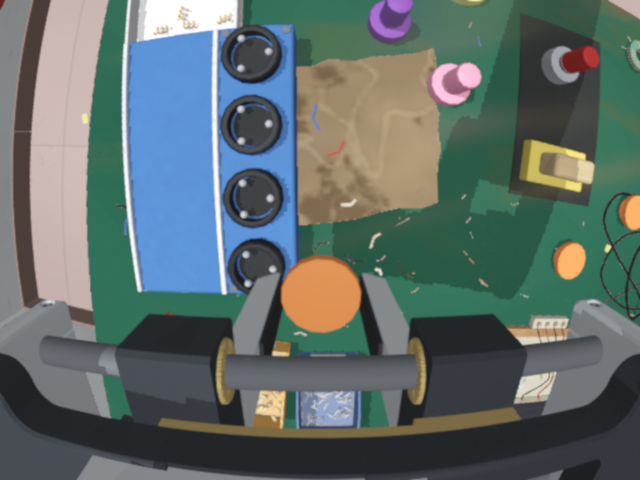

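View pics/r5.png

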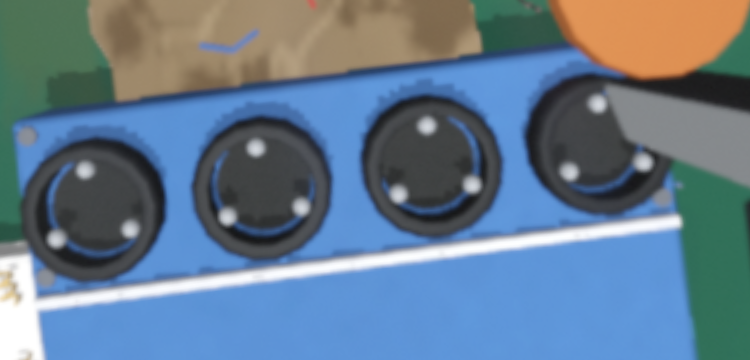

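>>> apply_moves([
  [-0.4,-0.014,-0.032,-0.01,0,0,0],
  [-0.4,-0.0281,-0.0641,-0.03,0,0,0],
  [-0.4,-0.0281,-0.0641,-0.05,0,0,0],
  [-0.4,-0.0281,-0.0641,-0.06,0,0,0],
  [-0.4,-0.0281,-0.0641,-0.06,0,0,0],
])

```text
clock: 16.23
eef_pos: [602.1, 5.6, 110.5]
tool_rot: [0.66, 0.752, -0.001, -0.002]
wrist_force: [-0.5, 1.5, -0.0]
width: 39.1
```

>>> apply_moves([
  [-0.4,0,0,-0.01,0,0,0],
  [-0.4,0,0,-0.02,0,0,0],
  [-0.4,0,0,-0.03,0,0,0],
  [-0.4,0,0,-0.037,0,0,0],
  [-0.4,0,0,-0.037,0,0,0],
])

```text
clock: 16.65
eef_pos: [603.7, 4.6, 75.1]
tool_rot: [0.66, 0.751, -0.0, -0.0]
wrist_force: [1.6, 0.6, 0.4]
width: 39.2
```

>>> apply_moves([
  [-0.4,0,0,0,0,0,0],
  [-0.15,0,0,0,0,0,0],
  [-0.05,0,0,0,0,0,0],
  [0.1,0,0,0,0,0,0],
  [0.1,0,0,0,0,0,0],
])

```text
clock: 17.07
eef_pos: [604.0, 4.0, 76.8]
tool_rot: [0.66, 0.751, 0.0, 0.0]
wrist_force: [0.3, 0.4, 0.0]
width: 50.9
```

>>> apply_moves([
  [0.1,0,0,0.015,0,0,0],
  [0.2,0,0,0.05,0,0,0],
  [0.4,0,0,0.09,0,0,0],
  [0.4,0,0,0.09,0,0,0],
])

```text
clock: 17.4
eef_pos: [608.6, 3.3, 175.5]
tool_rot: [0.66, 0.751, 0.004, 0.006]
wrist_force: [0.5, 0.1, 1.1]
width: 64.6
```

```bash
python3 - <<'E'
from h import *
c,st=snap("wrist","w6.png"); print(st["clock"],st["eef_pos"],st["width"])
print(discs(c,st,z=73,box=(480,690,-50,50)))
print(discs(c,st,z=22,box=(540,690,190,460)))
E
```

```text
17.4 [608.61485446   3.2784607  175.47283753] 64.62599700134176
[[603.8, 3.7, 38.4, 39.3]]
[[627.0, 323.9, 38.4, 50.2]]
```

View pics/w6.png

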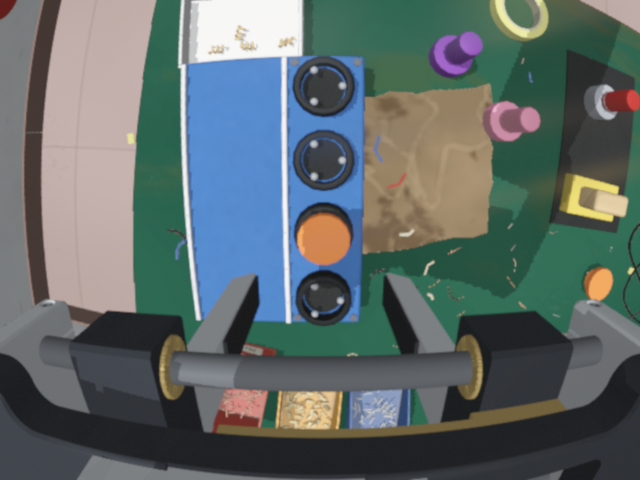

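>>> apply_moves([
  [0.4,0.003,0.0405,0,0,0,0],
  [0.4,0.006,0.081,0,0,0,0],
  [0.4,0.009,0.1214,0,0,0,0],
  [0.4,0.0122,0.1619,0,0,0,0],
  [0.4,0.0152,0.2024,0,0,0,0],
])

```text
clock: 17.87
eef_pos: [618.3, 208.1, 165.1]
tool_rot: [0.66, 0.751, -0.001, -0.001]
wrist_force: [0.4, -0.4, 0.3]
width: 66.1
```

>>> apply_moves([
  [0.4,0.003,0.04,0,0,0,0],
  [0.4,0.006,0.08,-0.01,0,0,0],
  [0.4,0.0091,0.11,-0.03,0,0,0],
  [0.4,0.0091,0.1214,-0.06,0,0,0],
  [0.4,0.0091,0.1214,-0.08,0,0,0],
])

```text
clock: 18.28
eef_pos: [626.1, 330.6, 82.7]
tool_rot: [0.659, 0.752, -0.001, -0.001]
wrist_force: [-0.6, -0.7, -1.5]
width: 65.8
```

>>> apply_moves([
  [0.4,0,0,0,0,0,0],
  [0.4,0,0,-0.03,0,0,0],
  [0.4,0,0,-0.05,0,0,0],
  [0.4,0,0,-0.063,0,0,0],
  [0.4,0,0,-0.063,0,0,0],
])

```text
clock: 18.7
eef_pos: [626.1, 326.6, 20.2]
tool_rot: [0.66, 0.751, -0.003, -0.001]
wrist_force: [-0.4, -0.0, -0.4]
width: 65.8
```

>>> apply_moves([
  [-0.4,0,0,0,0,0,0],
  [-0.4,0,0,0,0,0,0],
  [-0.4,0,0,0,0,0,0],
  [-0.4,0,0,0,0,0,0],
  [-0.4,0,0,0,0,0,0],
])

```text
clock: 19.12
eef_pos: [629.2, 328.2, 25.1]
tool_rot: [0.66, 0.751, 0.001, 0.001]
wrist_force: [-0.1, -0.7, 3.6]
width: 39.3
```

>>> apply_moves([
  [-0.4,0,0,0,0,0,0],
  [-0.4,0,0,0.03,0,0,0],
  [-0.4,0,0,0.07,0,0,0],
  [-0.4,0,0,0.11,0,0,0],
  [-0.4,0,0,0.14,0,0,0],
])

```text
clock: 19.53
eef_pos: [628.9, 328.2, 167.0]
tool_rot: [0.66, 0.751, 0.001, 0.001]
wrist_force: [1.3, 0.4, 0.2]
width: 39.1
```

```bash
python3 - <<'E'
from h import *
c,st=snap("wrist","w7.png"); print(st["clock"],st["eef_pos"],st["width"])
print(discs(c,st,z=st["eef_pos"][2]-1.5,box=(540,690,280,400)))
print(discs(c,st,z=22,box=(520,620,380,460)))
E
```

```text
19.5333 [628.8614845  328.16102395 167.02567612] 39.09244009913997
[[627.5, 328.1, 39.7, 42.8], [559.8, 371.0, 21.2, 21.7]]
[[561.4, 415.9, 40.0, 40.7]]
```

>>> apply_moves([
  [-0.4,-0.0091,-0.0368,0,0,0,0],
  [-0.4,-0.0182,-0.0736,0,0,0,0],
  [-0.4,-0.0273,-0.1104,0,0,0,0],
  [-0.4,-0.0364,-0.1472,0,0,0,0],
  [-0.4,-0.0455,-0.184,0,0,0,0],
])

```text
clock: 20.0
eef_pos: [581.7, 142.5, 163.1]
tool_rot: [0.66, 0.751, -0.0, -0.0]
wrist_force: [0.6, 0.0, -0.4]
width: 39.4
```

>>> apply_moves([
  [-0.4,-0.0091,-0.0368,0,0,0,0],
  [-0.4,-0.0182,-0.0736,0,0,0,0],
  [-0.4,-0.0273,-0.1104,-0.01,0,0,0],
  [-0.4,-0.0363,-0.1474,-0.03,0,0,0],
  [-0.4,-0.0363,-0.1474,-0.05,0,0,0],
])

```text
clock: 20.42
eef_pos: [546.1, -8.4, 113.9]
tool_rot: [0.662, 0.75, -0.0, 0.002]
wrist_force: [0.4, -0.1, -0.4]
width: 39.3
```

>>> apply_moves([
  [-0.4,0,0,0,0,0,0],
  [-0.4,0,0,-0.015,0,0,0],
  [-0.4,0,0,-0.027,0,0,0],
  [-0.4,0,0,-0.0365,0,0,0],
  [-0.4,0,0,-0.0365,0,0,0],
])

```text
clock: 20.83
eef_pos: [545.9, -2.7, 75.5]
tool_rot: [0.66, 0.752, -0.0, -0.001]
wrist_force: [-0.0, -0.1, 0.7]
width: 39.1
```

>>> apply_moves([
  [-0.4,0,0,0,0,0,0],
  [-0.15,0,0,0,0,0,0],
  [-0.05,0,0,0,0,0,0],
  [0.1,0,0,0,0,0,0],
  [0.1,0,0,0,0,0,0],
])

```text
clock: 21.25
eef_pos: [546.7, -3.5, 77.5]
tool_rot: [0.66, 0.751, 0.0, 0.0]
wrist_force: [0.1, -0.1, 0.1]
width: 50.7
```

>>> apply_moves([
  [0.1,0,0,0.015,0,0,0],
  [0.2,0,0,0.05,0,0,0],
  [0.4,0,0,0.09,0,0,0],
  [0.4,0,0,0.09,0,0,0],
])

```text
clock: 21.58
eef_pos: [551.2, -4.4, 175.6]
tool_rot: [0.66, 0.751, 0.003, 0.006]
wrist_force: [0.5, -0.8, 1.0]
width: 64.6
```

```bash
python3 - <<'E'
from h import *
c,st=snap("wrist","w8.png"); print(st["clock"],st["eef_pos"],st["width"])
print(discs(c,st,z=73,box=(480,690,-50,50)))
st=robot.get_state(); robot.read_camera("side"); print([(d["confidence"],at("side",d["xy"],3,st)[:2].round(1)) for d in robot.mark_of("side","seating_tool")])
E
```

```text
21.5833 [551.15830707  -4.4021526  175.57783702] 64.64678193056243
[[546.2, -3.8, 38.5, 39.3], [603.5, 3.6, 38.6, 40.0]]
[(0.69, array([427.8, 285.2])), (0.67, array([479.5, 172.2])), (0.66, array([431.6, 109.3]))]
```

>>> apply_moves([
  [0.4,0.0014,0.0382,0,0,0,0],
  [0.4,0.0027,0.0764,0,0,0,0],
  [0.4,0.0041,0.1146,0,0,0,0],
  [0.4,0.0054,0.1528,0,0,0,0],
  [0.4,0.0068,0.191,0,0,0,0],
])

```text
clock: 22.15
eef_pos: [551.7, 189.1, 164.7]
tool_rot: [0.66, 0.751, -0.001, -0.001]
wrist_force: [0.8, -0.2, -0.9]
width: 66.0
```

>>> apply_moves([
  [0.4,0.0014,0.0382,0,0,0,0],
  [0.4,0.0027,0.0764,0,0,0,0],
  [0.4,0.0041,0.1146,0,0,0,0],
  [0.4,0.0054,0.1528,0,0,0,0],
  [0.4,0.0068,0.191,-0.01,0,0,0],
])

```text
clock: 22.57
eef_pos: [559.8, 380.5, 156.5]
tool_rot: [0.66, 0.751, 0.0, 0.0]
wrist_force: [1.0, -0.2, 0.9]
width: 66.0
```

>>> apply_moves([
  [0.4,0.0014,0.0373,-0.02,0,0,0],
  [0.4,0.0014,0.0373,-0.05,0,0,0],
  [0.4,0.0014,0.0373,-0.07,0,0,0],
  [0.4,0.0014,0.0373,-0.07,0,0,0],
  [0.4,0.0014,0.0373,-0.07,0,0,0],
])

```text
clock: 22.98
eef_pos: [559.5, 414.8, 83.7]
tool_rot: [0.66, 0.751, -0.003, -0.001]
wrist_force: [-0.4, -0.1, 0.6]
width: 65.9
```

>>> apply_moves([
  [0.4,0,0,-0.03,0,0,0],
  [0.4,0,0,-0.05,0,0,0],
  [0.4,0,0,-0.0635,0,0,0],
  [0.4,0,0,-0.0635,0,0,0],
  [-0.1,0,0,-0.0635,0,0,0],
])

```text
clock: 23.4
eef_pos: [561.8, 415.6, 24.0]
tool_rot: [0.66, 0.751, 0.0, 0.0]
wrist_force: [0.7, 0.4, 0.5]
width: 62.1
```

>>> apply_moves([
  [-0.4,0,0,0,0,0,0],
  [-0.4,0,0,0,0,0,0],
  [-0.4,0,0,0,0,0,0],
  [-0.4,0,0,0,0,0,0],
  [-0.4,0,0,0,0,0,0],
])

```text
clock: 23.82
eef_pos: [562.3, 416.3, 25.0]
tool_rot: [0.66, 0.751, 0.001, 0.0]
wrist_force: [-0.2, -0.1, 5.2]
width: 39.2
```

>>> apply_moves([
  [-0.4,0,0,0,0,0,0],
  [-0.4,0,0,0.03,0,0,0],
  [-0.4,0,0,0.07,0,0,0],
  [-0.4,0,0,0.11,0,0,0],
  [-0.4,0,0,0.14,0,0,0],
])

```text
clock: 24.23
eef_pos: [561.9, 416.1, 166.6]
tool_rot: [0.66, 0.751, 0.001, 0.0]
wrist_force: [-0.4, 0.4, -0.0]
width: 39.3
```

```bash
python3 - <<'E'
from h import *
c,st=snap("wrist","w9.png"); print(st["clock"],st["eef_pos"],st["width"])
print(discs(c,st,z=st["eef_pos"][2]-1.5,box=(500,640,380,460)))
E
```

```text
24.2333 [561.8926422  416.08524495 166.60784251] 39.27945343817141
[[559.7, 415.5, 38.7, 40.3]]
```

>>> apply_moves([
  [-0.4,-0.0066,-0.0388,0,0,0,0],
  [-0.4,-0.0132,-0.0776,0,0,0,0],
  [-0.4,-0.0198,-0.1164,0,0,0,0],
  [-0.4,-0.0264,-0.1552,0,0,0,0],
  [-0.4,-0.033,-0.194,0,0,0,0],
])

```text
clock: 24.7
eef_pos: [527.3, 220.2, 162.7]
tool_rot: [0.66, 0.751, -0.0, -0.0]
wrist_force: [1.0, -1.3, 0.2]
width: 38.9
```

>>> apply_moves([
  [-0.4,-0.0066,-0.0388,0,0,0,0],
  [-0.4,-0.0132,-0.0776,0,0,0,0],
  [-0.4,-0.0198,-0.1164,0,0,0,0],
  [-0.4,-0.0264,-0.1552,0,0,0,0],
  [-0.4,-0.033,-0.194,0,0,0,0],
])

```text
clock: 25.12
eef_pos: [494.4, 26.3, 163.0]
tool_rot: [0.66, 0.751, -0.0, -0.0]
wrist_force: [-0.1, 0.2, -0.4]
width: 39.6
```

>>> apply_moves([
  [-0.4,-0.0065,-0.0388,-0.01,0,0,0],
  [-0.4,-0.0065,-0.0388,-0.03,0,0,0],
  [-0.4,-0.0065,-0.0388,-0.05,0,0,0],
  [-0.4,-0.0065,-0.0388,-0.06,0,0,0],
  [-0.4,-0.0065,-0.0388,-0.06,0,0,0],
])

```text
clock: 25.53
eef_pos: [486.7, -10.5, 100.6]
tool_rot: [0.66, 0.751, -0.001, -0.003]
wrist_force: [-0.7, -1.3, -0.6]
width: 39.1
```

>>> apply_moves([
  [-0.4,0,0,-0.01,0,0,0],
  [-0.4,0,0,-0.02,0,0,0],
  [-0.4,0,0,-0.0265,0,0,0],
  [-0.4,0,0,-0.0265,0,0,0],
  [-0.4,0,0,-0.0265,0,0,0],
])

```text
clock: 25.95
eef_pos: [489.0, -10.7, 76.9]
tool_rot: [0.66, 0.751, -0.0, -0.0]
wrist_force: [-0.7, -0.0, -0.5]
width: 39.0
```

>>> apply_moves([
  [-0.15,0,0,0,0,0,0],
  [-0.05,0,0,0,0,0,0],
  [0.1,0,0,0,0,0,0],
  [0.1,0,0,0,0,0,0],
  [0.1,0,0,0,0,0,0],
])

```text
clock: 26.37
eef_pos: [489.0, -11.0, 77.2]
tool_rot: [0.66, 0.751, 0.0, 0.0]
wrist_force: [-0.3, -0.0, -0.0]
width: 51.7
```

>>> apply_moves([
  [0.1,0,0,0.015,0,0,0],
  [0.2,0,0,0.05,0,0,0],
  [0.4,0,0,0.09,0,0,0],
  [0.4,0,0,0.11,0,0,0],
  [0.4,0,0,0.11,0,0,0],
])

```text
clock: 26.78
eef_pos: [492.2, -11.8, 192.9]
tool_rot: [0.66, 0.751, 0.002, 0.005]
wrist_force: [-0.2, -0.6, 1.4]
width: 65.6
```

```bash
python3 - <<'E'
from h import *
c,st=snap("wrist","w10.png"); print(st["clock"],st["eef_pos"],st["width"])
print(discs(c,st,z=73,box=(450,690,-50,50)))
for n in("seating_tool","scraper"): print([(d["confidence"],at("wrist",d["xy"],3,st)[:2].round(1)) for d in robot.mark_of("wrist",n)])
robot.read_camera("side")
for n in("seating_tool","scraper"): print([(d["confidence"],at("side",d["xy"],3,st)[:2].round(1)) for d in robot.mark_of("side",n)])
E
```

```text
26.7833 [492.19823109 -11.82040403 192.86231984] 65.61083892290702
[[488.8, -11.4, 38.2, 39.4], [545.7, -4.0, 38.7, 40.1], [591.5, 1.7, 17.6, 38.1]]
[(0.97, array([480. , 157.8])), (0.73, array([431.8, 280.6]))]
[(0.78, array([533.4, 284.9]))]
[(0.95, array([473.2, 181.2])), (0.8, array([427.5, 282.8])), (0.57, array([426.7, 120. ])), (0.49, array([ 642.8, -131.9]))]
[(0.65, array([540.2, 283.7]))]
```

>>> apply_moves([
  [0.4,-0.0073,0.0363,0,0,0,0],
  [0.4,-0.0146,0.0725,0,0,0,0],
  [0.4,-0.0219,0.1088,0,0,0,0],
  [0.4,-0.0292,0.145,0,0,0,0],
  [0.4,-0.0365,0.1813,0,0,0,0],
])

```text
clock: 27.5
eef_pos: [451.0, 171.7, 185.5]
tool_rot: [0.66, 0.751, -0.001, -0.001]
wrist_force: [1.4, -0.7, -0.1]
width: 65.7
```

>>> apply_moves([
  [0.4,-0.0073,0.0363,0,0,0,0],
  [0.4,-0.0146,0.0725,-0.02,0,0,0],
  [0.4,-0.0219,0.1087,-0.037,0,0,0],
  [0.4,-0.0219,0.1087,-0.037,0,0,0],
  [0.4,-0.0219,0.1087,-0.037,0,0,0],
])

```text
clock: 27.92
eef_pos: [428.3, 279.8, 147.3]
tool_rot: [0.659, 0.752, -0.002, -0.001]
wrist_force: [0.4, -0.0, 0.4]
width: 65.7
```

```bash
python3 - <<'E'
from h import *
c,st=snap("wrist","w11.png"); print(st["clock"],st["eef_pos"],st["width"])
for z,nm in((65,"red"),(23,"foot")):
    box=(370,500,220,340); r=rect(c,"wrist",z,*box,st,2); h=cv2.cvtColor(r,cv2.COLOR_RGB2HSV)
    m=((h[...,0]<6)|(h[...,0]>172))&(h[...,1]>150)&(h[...,2]>(170 if z==65 else 60))
    if z==23: m=(h[...,1]<60)&(h[...,2]>120)
    m=cv2.morphologyEx(m.astype(np.uint8),cv2.MORPH_OPEN,np.ones((5,5)))
    for k in cv2.findContours(m,0,1)[0]:
        if cv2.contourArea(k)>300: e=cv2.fitEllipse(k); print(nm,box[0]+e[0][0]/2,box[3]-e[0][1]/2,np.array(e[1])/2)
    cv2.imwrite(f"pics/r11_{nm}.png",r[...,::-1])
print([(d["confidence"],at("wrist",d["xy"],3,st)[:2].round(1)) for d in robot.mark_of("wrist","seating_tool")])
a=cv2.imread("pics/r11_red.png"); b=cv2.imread("pics/r11_foot.png"); cv2.imwrite("pics/r11.png",np.hstack([a,b]))
E
```

```text
27.9167 [428.30481411 279.78307019 147.32413011] 65.70429452028621
red 430.36106872558594 279.73763275146484 [18.46490479 18.63065147]
foot 429.0592231750488 279.12263107299805 [35.43319321 36.96899033]
[(0.95, array([480.9, 160.1])), (0.83, array([431.7, 280.4])), (0.67, array([435.3,  96.1]))]
```

View pics/r11.png

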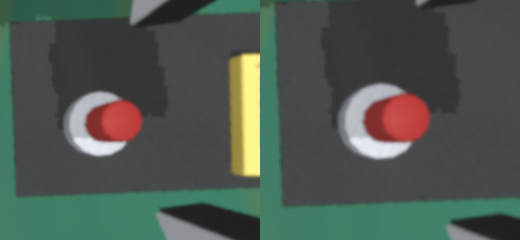

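>>> apply_moves([
  [0.4,-0.0003,0.0005,-0.04,0,0,0],
  [0.4,-0.0003,0.0005,-0.08,0,0,0],
  [0.4,-0.0003,0.0005,-0.1,0,0,0],
  [0.4,-0.0003,0.0005,-0.11,0,0,0],
  [0.4,-0.0003,0.0005,-0.11,0,0,0],
])

```text
clock: 28.43
eef_pos: [429.5, 277.9, 38.3]
tool_rot: [0.661, 0.751, -0.002, -0.001]
wrist_force: [-0.4, -0.1, 0.3]
width: 65.4
```

>>> apply_moves([
  [-0.8,0,0,0,0,0,0],
  [-0.8,0,0,0,0,0,0],
  [-0.8,0,0,0,0,0,0],
  [-0.8,0,0,0,0,0,0],
  [-0.8,0,0,0,0,0,0],
], squeeze=55)

```text
clock: 28.85
eef_pos: [431.0, 279.8, 41.1]
tool_rot: [0.66, 0.751, 0.001, 0.001]
wrist_force: [-0.5, -0.5, 0.5]
width: 35.9
```

>>> apply_moves([
  [-0.8,0,0,0,0,0,0],
  [-0.8,0,0,0,0,0,0],
  [-0.8,0,0,0,0,0,0],
  [-0.8,0,0,0,0,0,0],
])

```text
clock: 29.18
eef_pos: [430.4, 279.8, 40.3]
tool_rot: [0.66, 0.751, 0.0, -0.0]
wrist_force: [-1.0, 0.4, 1.9]
width: 20.9
```

>>> apply_moves([
  [-0.8,0,0,0.02,0,0,0],
  [-0.8,0,0,0.05,0,0,0],
  [-0.8,0,0,0.09,0,0,0],
  [-0.8,0,0,0.13,0,0,0],
  [-0.8,0.0193,-0.0306,0.13,0,0,0],
])

```text
clock: 29.6
eef_pos: [451.7, 253.2, 177.9]
tool_rot: [0.658, 0.753, 0.006, 0.003]
wrist_force: [3.3, 1.1, -1.5]
width: 21.2
```

>>> apply_moves([
  [-0.8,0.0193,-0.0306,0,0,0,0],
  [-0.8,0.0386,-0.0612,0,0,0,0],
  [-0.8,0.0579,-0.0918,0,0,0,0],
  [-0.8,0.0772,-0.1224,0,0,0,0],
  [-0.8,0.0965,-0.153,0,0,0,0],
])

```text
clock: 30.02
eef_pos: [545.9, 94.2, 168.9]
tool_rot: [0.66, 0.751, -0.001, -0.001]
wrist_force: [0.7, 0.3, -2.7]
width: 21.1
```

>>> apply_moves([
  [-0.8,0.0193,-0.0306,0,0,0,0],
  [-0.8,0.0386,-0.0612,0,0,0,0],
  [-0.8,0.0578,-0.0921,-0.01,0,0,0],
  [-0.8,0.0578,-0.0921,-0.03,0,0,0],
  [-0.8,0.0578,-0.0921,-0.045,0,0,0],
])

```text
clock: 30.43
eef_pos: [603.9, 1.7, 123.1]
tool_rot: [0.661, 0.75, -0.001, -0.001]
wrist_force: [-0.6, 0.4, -3.7]
width: 20.9
```

>>> apply_moves([
  [-0.8,0,0,-0.005,0,0,0],
  [-0.8,0,0,-0.01,0,0,0],
  [-0.8,0,0,-0.01,0,0,0],
  [-0.8,0,0,-0.01,0,0,0],
])

```text
clock: 30.77
eef_pos: [603.9, 4.2, 115.4]
tool_rot: [0.66, 0.752, 0.0, 0.0]
wrist_force: [-0.1, 1.0, -2.9]
width: 21.1
```

```bash
python3 - <<'E'
from h import *
c,st=snap("wrist","w12.png"); s,_=snap("scene"); print(st["clock"],st["eef_pos"],st["width"],st["wrist_force"])
print(discs(c,st,z=73,box=(450,690,-50,50)))
out=np.zeros((480,800,3),np.uint8); out[:,:480]=c[:,100:580]; out[:,480:]=cv2.resize(s[140:260,300:380],(320,480),interpolation=cv2.INTER_CUBIC)
cv2.imwrite("pics/x12.png",out[...,::-1])
E
```

```text
30.7667 [603.89078867   4.18828354 115.3589859 ] 21.131526250565084 [-0.09315105  0.96690232 -2.89534081]
[[490.5, -11.0, 39.2, 39.7], [547.2, -3.5, 39.0, 39.7]]
```

View pics/x12.png

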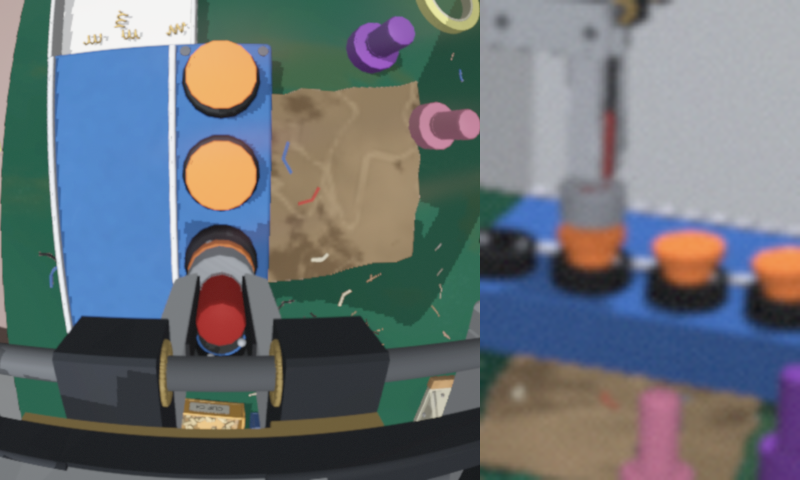

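>>> apply_moves([
  [-0.8,0,0,-0.003,0,0,0],
  [-0.8,0,0,-0.005,0,0,0],
  [-0.8,0,0,-0.007,0,0,0],
  [-0.8,0,0,-0.008,0,0,0],
  [-0.8,0,0,-0.009,0,0,0],
])

```text
clock: 31.28
eef_pos: [605.1, 3.7, 108.2]
tool_rot: [0.66, 0.751, 0.001, 0.001]
wrist_force: [-1.9, 0.7, 7.7]
width: 21.4
```

>>> apply_moves([
  [-0.8,0,0,-0.0015,0,0,0],
  [-0.8,0,0,-0.003,0,0,0],
  [-0.8,0,0,-0.004,0,0,0],
  [-0.8,0,0,-0.004,0,0,0],
  [-0.8,0,0,-0.004,0,0,0],
])

```text
clock: 31.7
eef_pos: [603.3, 3.9, 101.2]
tool_rot: [0.66, 0.751, -0.0, -0.001]
wrist_force: [-0.2, 0.1, -2.1]
width: 21.0
```

>>> apply_moves([
  [-0.8,0,0,-0.001,0,0,0],
  [-0.8,0,0,-0.002,0,0,0],
  [-0.8,0,0,-0.003,0,0,0],
  [-0.8,0,0,-0.003,0,0,0],
])

```text
clock: 32.03
eef_pos: [603.7, 3.8, 100.9]
tool_rot: [0.66, 0.751, -0.0, -0.0]
wrist_force: [-7.1, 1.1, 10.3]
width: 21.3
```

>>> apply_moves([
  [-0.8,0,0,0.015,0,0,0],
  [-0.8,0,0,0.026,0,0,0],
  [-0.8,-0.03,-0.004,0.026,0,0,0],
  [-0.8,-0.0576,-0.0075,0.026,0,0,0],
  [-0.8,-0.0576,-0.0075,0.026,0,0,0],
])

```text
clock: 32.45
eef_pos: [541.5, -3.3, 123.3]
tool_rot: [0.66, 0.751, -0.002, -0.002]
wrist_force: [-0.5, -0.4, -3.2]
width: 21.4
```

>>> apply_moves([
  [-0.8,0,0,0,0,0,0],
  [-0.8,0,0,-0.006,0,0,0],
  [-0.8,0,0,-0.012,0,0,0],
  [-0.8,0,0,-0.012,0,0,0],
  [-0.8,0,0,-0.012,0,0,0],
])

```text
clock: 32.87
eef_pos: [546.4, -3.6, 112.2]
tool_rot: [0.66, 0.751, -0.0, -0.001]
wrist_force: [0.0, -0.3, -3.4]
width: 21.6
```

>>> apply_moves([
  [-0.8,0,0,-0.002,0,0,0],
  [-0.8,0,0,-0.004,0,0,0],
  [-0.8,0,0,-0.0055,0,0,0],
  [-0.8,0,0,-0.0065,0,0,0],
  [-0.8,0,0,-0.007,0,0,0],
])

```text
clock: 33.28
eef_pos: [547.7, -3.9, 107.6]
tool_rot: [0.66, 0.751, 0.001, 0.001]
wrist_force: [-0.9, 1.1, 6.5]
width: 21.5
```

>>> apply_moves([
  [-0.8,0,0,-0.0015,0,0,0],
  [-0.8,0,0,-0.003,0,0,0],
  [-0.8,0,0,-0.004,0,0,0],
  [-0.8,0,0,-0.004,0,0,0],
  [-0.8,0,0,-0.004,0,0,0],
])

```text
clock: 33.7
eef_pos: [545.6, -3.6, 101.1]
tool_rot: [0.66, 0.751, -0.0, -0.001]
wrist_force: [-0.6, -0.2, -2.9]
width: 21.1
```

>>> apply_moves([
  [-0.8,0,0,-0.001,0,0,0],
  [-0.8,0,0,-0.002,0,0,0],
  [-0.8,0,0,-0.003,0,0,0],
  [-0.8,0,0,-0.003,0,0,0],
])

```text
clock: 34.03
eef_pos: [546.1, -3.6, 100.8]
tool_rot: [0.66, 0.751, -0.001, -0.001]
wrist_force: [-7.6, 1.4, 12.6]
width: 21.2
```

Same behaviour. Third cover at seat0 (488.8,-11.2).

>>> apply_moves([
  [-0.8,0,0,0.015,0,0,0],
  [-0.8,0,0,0.026,0,0,0],
  [-0.8,-0.03,-0.004,0.026,0,0,0],
  [-0.8,-0.0574,-0.0075,0.026,0,0,0],
  [-0.8,-0.0574,-0.0075,0.026,0,0,0],
])

```text
clock: 34.45
eef_pos: [484.3, -10.7, 123.4]
tool_rot: [0.66, 0.751, -0.001, -0.002]
wrist_force: [-0.3, -0.5, -3.6]
width: 21.5
```

>>> apply_moves([
  [-0.8,0,0,0,0,0,0],
  [-0.8,0,0,-0.006,0,0,0],
  [-0.8,0,0,-0.012,0,0,0],
  [-0.8,0,0,-0.012,0,0,0],
  [-0.8,0,0,-0.012,0,0,0],
])

```text
clock: 34.87
eef_pos: [488.9, -11.1, 112.3]
tool_rot: [0.66, 0.751, -0.0, -0.001]
wrist_force: [0.0, -0.8, -2.6]
width: 21.1
```

>>> apply_moves([
  [-0.8,0,0,-0.002,0,0,0],
  [-0.8,0,0,-0.004,0,0,0],
  [-0.8,0,0,-0.0055,0,0,0],
  [-0.8,0,0,-0.0065,0,0,0],
  [-0.8,0,0,-0.007,0,0,0],
])

```text
clock: 35.28
eef_pos: [490.0, -11.4, 107.0]
tool_rot: [0.66, 0.751, 0.001, 0.001]
wrist_force: [0.8, 0.7, 1.2]
width: 21.2
```

>>> apply_moves([
  [-0.8,0,0,-0.0015,0,0,0],
  [-0.8,0,0,-0.003,0,0,0],
  [-0.8,0,0,-0.004,0,0,0],
  [-0.8,0,0,-0.004,0,0,0],
  [-0.8,0,0,-0.004,0,0,0],
])

```text
clock: 35.7
eef_pos: [488.2, -11.1, 101.3]
tool_rot: [0.66, 0.751, -0.0, -0.001]
wrist_force: [-0.5, -0.0, -2.0]
width: 21.1
```

>>> apply_moves([
  [-0.8,0,0,-0.001,0,0,0],
  [-0.8,0,0,-0.002,0,0,0],
  [-0.8,0,0,-0.003,0,0,0],
  [-0.8,0,0,-0.003,0,0,0],
])

```text
clock: 36.03
eef_pos: [488.9, -11.2, 100.8]
tool_rot: [0.66, 0.751, -0.0, -0.001]
wrist_force: [-6.6, 1.4, 13.5]
width: 21.1
```

>>> apply_moves([
  [-0.8,0,0,0.02,0,0,0],
  [-0.8,0,0,0.06,0,0,0],
  [-0.8,0,0,0.1,0,0,0],
  [-0.8,0,0.03,0.1,0,0,0],
  [-0.8,0,0.06,0.1,0,0,0],
])

```text
clock: 36.45
eef_pos: [490.9, 48.4, 202.4]
tool_rot: [0.661, 0.75, 0.002, 0.003]
wrist_force: [0.7, 0.6, -3.1]
width: 21.3
```

```bash
python3 - <<'E'
from h import *
c,st=snap("wrist","w13.png"); s,_=snap("scene","s13.png"); d,_=snap("side"); print(st["clock"],st["eef_pos"],st["width"],st["wrist_force"])
print(discs(c,st,z=64,box=(450,690,-50,50)))
for cam in("side","wrist"):
  st=robot.get_state(); robot.read_camera(cam)
  for n in("seating_tool","scraper","mat","cover_a"): print(cam,n,[(round(e["confidence"],2),at(cam,e["xy"],3,st)[:2].round(1).tolist()) for e in robot.mark_of(cam,n)])
out=np.vstack([cv2.resize(s[175:250,280:440],(640,300),interpolation=cv2.INTER_CUBIC),cv2.resize(d[190:265,260:420],(640,300),interpolation=cv2.INTER_CUBIC)])
cv2.imwrite("pics/x13.png",out[...,::-1])
E
```

```text
36.45 [490.91893639  48.39011911 202.39504751] 21.278965425914823 [ 0.66759978  0.64543384 -3.11630035]
[[488.7, -10.8, 39.8, 40.4], [544.7, -5.4, 34.9, 41.3]]
side seating_tool [(0.88, [430.7, 111.7]), (0.78, [615.8, -509.8]), (0.68, [472.9, 179.2]), (0.54, [479.4, 297.7])]
side scraper [(0.9, [533.1, 293.4])]
side mat [(0.76, [479.0, 297.2]), (0.22, [629.7, -87.9])]
side cover_a [(0.72, [507.1, -103.8]), (0.62, [629.6, -98.2]), (0.46, [575.6, -115.3])]
wrist seating_tool [(0.77, [480.7, 154.8]), (0.72, [546.6, 56.2]), (0.59, [433.7, 97.5]), (0.52, [533.1, 283.9])]
wrist scraper [(0.64, [537.7, 290.1])]
wrist mat [(0.85, [473.6, 286.7])]
wrist cover_a [(0.75, [561.8, -7.5])]
```

View pics/x13.png

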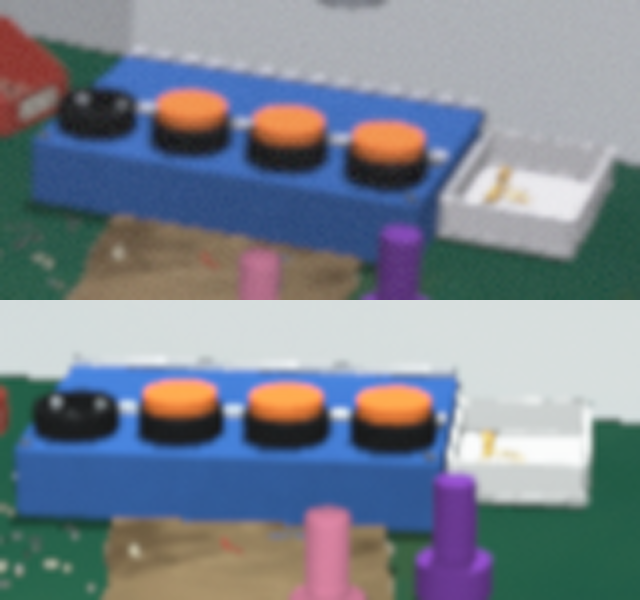

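>>> apply_moves([
  [-0.8,-0.0098,0.0385,0,0,0,0],
  [-0.8,-0.0195,0.0769,0,0,0,0],
  [-0.8,-0.0293,0.1154,0,0,0,0],
  [-0.8,-0.0391,0.1538,-0.01,0,0,0],
  [-0.8,-0.0488,0.1923,-0.03,0,0,0],
])

```text
clock: 37.52
eef_pos: [441.8, 240.9, 172.6]
tool_rot: [0.66, 0.751, 0.003, 0.002]
wrist_force: [1.6, 0.5, -2.2]
width: 21.5
```

>>> apply_moves([
  [-0.8,-0.0098,0.0384,-0.03,0,0,0],
  [-0.8,-0.0098,0.0384,-0.065,0,0,0],
  [-0.8,-0.0098,0.0384,-0.1,0,0,0],
  [-0.8,-0.0098,0.0384,-0.1,0,0,0],
  [-0.8,-0.0098,0.0384,-0.1,0,0,0],
])

```text
clock: 37.93
eef_pos: [429.4, 276.5, 68.9]
tool_rot: [0.66, 0.751, -0.002, -0.001]
wrist_force: [-0.1, 0.4, -2.4]
width: 21.0
```

>>> apply_moves([
  [-0.8,0,0,-0.012,0,0,0],
  [-0.8,0,0,-0.02,0,0,0],
  [-0.8,0,0,-0.026,0,0,0],
  [-0.8,0,0,-0.0287,0,0,0],
  [-0.8,0,0,-0.0287,0,0,0],
])

```text
clock: 38.35
eef_pos: [430.8, 276.8, 41.4]
tool_rot: [0.66, 0.751, -0.0, -0.0]
wrist_force: [0.2, -0.5, -2.0]
width: 21.1
```

>>> apply_moves([
  [-0.8,0,0,0,0,0,0],
  [-0.8,0,0,0,0,0,0],
  [-0.8,0,0,0,0,0,0],
])

```text
clock: 38.6
eef_pos: [431.2, 277.2, 42.0]
tool_rot: [0.66, 0.751, 0.0, 0.0]
wrist_force: [-0.0, -1.0, -3.2]
width: 21.3
```

>>> apply_moves([
  [-0.8,0,0,-0.001,0,0,0],
  [-0.8,0,0,-0.0015,0,0,0],
  [-0.8,0,0,-0.0015,0,0,0],
  [-0.8,0,0,-0.0015,0,0,0],
])

```text
clock: 38.93
eef_pos: [431.0, 277.2, 40.3]
tool_rot: [0.66, 0.751, 0.0, 0.0]
wrist_force: [-0.6, 0.5, -1.0]
width: 21.2
```

Near contact; release, lift clear and look.

>>> apply_moves([
  [-0.8,0,0,-0.0005,0,0,0],
  [-0.3,0,0,-0.0005,0,0,0],
  [0.1,0,0,-0.0005,0,0,0],
  [0.1,0,0,-0.0005,0,0,0],
  [0.1,0,0,-0.0005,0,0,0],
])

```text
clock: 39.35
eef_pos: [431.0, 277.1, 39.6]
tool_rot: [0.66, 0.751, 0.0, 0.0]
wrist_force: [-0.5, 0.1, 0.2]
width: 43.9
```

>>> apply_moves([
  [0.2,0,0,0.01,0,0,0],
  [0.2,0,0,0.04,0,0,0],
  [0.2,0,0,0.08,0,0,0],
  [0.2,0,0,0.12,0,0,0],
  [0.2,0,0,0.16,0,0,0],
])

```text
clock: 39.77
eef_pos: [430.4, 276.9, 201.9]
tool_rot: [0.66, 0.751, 0.0, 0.0]
wrist_force: [0.8, 0.2, -0.3]
width: 56.8
```

>>> apply_moves([
  [0.2,0.04,0,0.01,0,0,0],
  [0.2,0.08,0,0.02,0,0,0],
  [0.2,0.12,-0.02,0.03,0,0,0],
  [0.2,0.14,-0.04,0.03,0,0,0],
  [0.2,0.14,-0.04,0.03,0,0,0],
])

```text
clock: 40.18
eef_pos: [575.0, 233.9, 231.2]
tool_rot: [0.662, 0.75, 0.001, 0.002]
wrist_force: [-0.0, -0.7, -1.6]
width: 56.4
```

```bash
python3 - <<'E'
from h import *
c,st=snap("wrist","w14.png"); s,_=snap("scene","s14.png"); print(st["clock"],st["eef_pos"])
out=np.zeros((480,800,3),np.uint8); out[:,:480]=c[:,120:600]; out[:300,480:]=cv2.resize(s[220:345,240:373],(320,300),interpolation=cv2.INTER_CUBIC)
out[300:480,480:]=cv2.resize(s[170:260,280:440],(320,180))
cv2.imwrite("pics/x14.png",out[...,::-1])
E
```

```text
40.1833 [575.00169071 233.87467499 231.24431263]
```

View pics/x14.png

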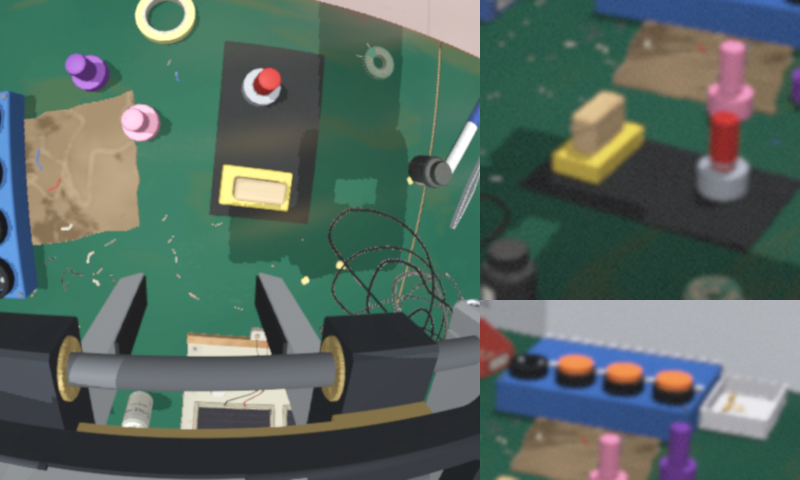

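```bash
python3 -c "
from cell import robot
print(robot.sign_off())"
```

```text
the job is handed in; nothing more can be done
None
```

The job is done and handed in at about 40 s on the robot's clock.

- **Chips:** I swept the lane with the scraper block before touching the covers. The wrist picture afterwards showed the lane empty. Four chips could be made out in the tray, but I never got an exact count.
- **Covers:** Three covers were present; no fourth was seen in any view. They sit in the nearest, second and third collars. Each was pressed with the red seating tool: the force built, then fell away at the click, and a further press of about 13 N moved it no more. The foot stopped at about 64 mm, the height of a flush disc. Both overview cameras show all three flush and level.
- **Tools:** The last pictures show the scraper block and the seating tool upright on the mat, with the gripper clear. I noticed no knock to either tool. The seating tool was set down about 2 mm from its starting spot.
- **Bystanders:** The tape, jar, toroid and the pink and purple look-alikes were left alone.
- **Checks that disagreed:** The trained networks gave several wrong hits, such as a "scraper" or "cover" at the enclosure or tray. I set these aside after checking them against the pictures and my own measurements.

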